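# Clip shut the lunch boxes and dock them on the chiller

## Robot

A 6-joint arm with a two-finger parallel gripper is mounted at the origin on the work surface. World frame = base frame: x ahead of the robot, y to its left, z up, the work surface at z = 0. Lengths are in m, angles in rad, forces in N, time in s.
With the tool pointing down it reaches from about 0.375 to 0.825 m from the base axis. Payload 5.5 kg.
Tool frame: the origin (TCP) lies at the very end of the fingers, on their centre line; the grasp point (between the pads) lies 19 mm behind it; z points along the fingers, y is the line along which they close (so a half turn about z gives the same grasp; the last joint's range is limited). The gripper opens to 85 mm and grips with 20 to 120 N. Pads are 22 mm wide; open, the fingers measure 114 mm over their backs; the gripper's body (76 mm by 85 mm) begins 54 mm behind the grasp point. The pads swing forward as they close: fully open they stand 13 mm farther back than shut.
Start: joints at [-1.305, 0.314, -0.047, 1.21, 0, 1.571], TCP at [0.158, -0.579, 0.231] pointing down, gripper open.
Joint ranges: [-2.67, 2.67], [-0.69, 1.73], [-1.03, 1.25], [-2.08, 2.16], [-1.42, 1.45], [-3.14, 3.14]. Speed limits (rad/s): [2.39, 2.39, 3.01, 3.14, 3.14, 3.14].

## Interface

Orientations are given as a unit quaternion [x, y, z, w].
In Python, from plant import ctrl gives the robot as it stands.
- The arm moves only by the tool servo_tool, never from a script. Its arguments are lists of equal length, an entry for each row: "travel": the shift along the tool's x, y, z in mm, a list of three; "twist": the turn, a rotation vector about the tool's x, y, z in rad, a list of three. In form: {"travel": [[tx, ty, tz], ...], "twist": [[wx, wy, wz], ...]}. A call has 1 to 8 rows; each row is the pose to reach, as a shift and turn from the pose commanded when the call began, along the tool's axes at that moment; what a row does not reach only later rows make up. A row lasts 1/8 s, in which the tool goes at most 62.5 mm and 10.7 degrees, less where a joint would pass 70% of its speed; a pose out of reach is approached as far as the arm can. A call with a gripper value outside its range is refused whole. "hand" is the finger opening in mm, from 0 to 85.4, set as the call begins (left out, the last holds). The fingers move at their own pace and stop on an object; "grip_force" is the grip in N (left out, the last holds). Time passes only in rows, so rows that repeat a pose let the fingers close. It gives the time, the measured TCP pose, the force, the opening and the grip force at its end, in the units of the state.
- ctrl.observe(): the state, without advancing time (a new reading comes with each control period).
- ctrl.read_camera(name): name is "scene" or "top" or "wrist"; returns (picture, depth): 384x512x3 uint8, red, green, blue; 384x512 float32, m along the optical axis (not along the pixel's ray), 0 where there is no reading.
- ctrl.calibration(name): a dict with "vertical_fov" (degrees; the focal length in pixels is half the picture's height over the tangent of half this angle, whatever the lens; pixels are square), "cx", "cy" (the principal point, pixels), "D" ([k1, k2, p1, p2, k3] as OpenCV has them; the pictures are not rectified), "position" and "attitude" of the camera in the world; the wrist camera has in their place "T_tool_cam" (4x4, takes a point from camera to tool coordinates, whose origin is the TCP and whose axes are the flange's). Camera axes: x right, y down, z forward; pixel columns grow to the right and rows downward; lengths in m; the calibration is good to about 2 mm. A picture is of the moment at which its call begins: read the wrist's pose just before it. calibration takes no time and is no camera call.
- ctrl.hand_in(): hands the job in; it is judged then, once.
Trained networks look in the newest picture that a camera, given by its name, has taken for a name from the list of things; names that differ only in an ending like _2 or _b are one class to them, and where a whole thing is asked for, a point or a joint stands for the part that bears it (a point fixed in the world has none). Each returns a list of dicts, best first, with "score" (0 to 1); they miss things now and then, are a little off and sometimes report something else, mostly with a low value. They report only what shows in the picture. A call takes as long as a camera call.
- ctrl.find_in(camera, target): "point" ([row, column] in pixels, amid what is visible of it).
- ctrl.trace(camera, target): "pixels" (384x512 bool, what is visible of it) and "point" ([row, column] in pixels, amid what is visible of it).
- ctrl.place_of(camera, target): "point" ([row, column] in pixels: a listed point, or the origin of a listed thing).
The state is a dict: "time_s": time; "q": joint angles; "joint_velocities": joint speeds; "joint_torque": joint torques, N m; "tcp_pos": TCP position; "ee_rot": TCP orientation; "ft_force": force on the tool from outside, world axes, zero at the start; "torque": the same for the moment, N m; "width": finger opening in m; "grasp_force": force on a finger pad.
Only numpy, scipy, OpenCV 4.12 (cv2) and the standard library are available. Lean on these libraries where they do the work, as an engineer would, in place of code of your own. Each camera call takes 0.05 s, during which the arm holds its last target. There are 200 camera calls.

## Task

Close both end clips of every lunch box on the worktop by pushing each end of the box against the fixed steel bracket, turning the box round in between, without pushing the clips with the gripper. Stand each box, upright and clipped, squarely in a chiller bay of its own so that it holds the bay's red lever down, and only when all boxes are docked push the toggle switch fully over to the rear (on). Leave the bottle, the tumbler and the jar where they stand.

Things in the scene. Friction and masses are not known exactly. Their poses are not given: they have to be found in the camera images.
- box_a: lunch box, white tub, blue lid, about 0.35 kg; may be absent. Stands upright on the worktop at first. Origin: centre of underside; x along its length, z up. Tub 88 (x) x 66 (y) x 44 mm high; lid 90 x 70 mm, z 44 to 51; on it, centred, a grip ridge 50 mm long (x), 20 thick (y), z 51 to 79. Orange clips hang on its ends: clip1 on +x, clip2 on -x.
- box_a_clip1 (a joint): angle (rad) of the orange clip on the +x end of box_a: 0 = shut, flat against the end (outer face 49.5 mm from the box's centre); 0.8 = farthest out. Flap 42 wide, 26 long, 3 mm thick, hinged at its upper edge, 48 mm above the box's underside; friction (about 1.5 N at its lower edge) holds it where it is left.
- box_a_clip2 (a joint): angle (rad) of the orange clip on the -x end of box_a: 0 = shut, flat against the end (outer face 49.5 mm from the box's centre); 0.8 = farthest out. Flap 42 wide, 26 long, 3 mm thick, hinged at its upper edge, 48 mm above the box's underside; friction (about 1.5 N at its lower edge) holds it where it is left.
- box_b: lunch box, white tub, green lid, about 0.35 kg; may be absent. Stands upright on the worktop at first. Origin: centre of underside; x along its length, z up. Tub 88 (x) x 66 (y) x 44 mm high; lid 90 x 70 mm, z 44 to 51; on it, centred, a grip ridge 50 mm long (x), 20 thick (y), z 51 to 79. Orange clips hang on its ends: clip1 on +x, clip2 on -x.
- box_b_clip1 (a joint): angle (rad) of the orange clip on the +x end of box_b: 0 = shut, flat against the end (outer face 49.5 mm from the box's centre); 0.8 = farthest out. Flap 42 wide, 26 long, 3 mm thick, hinged at its upper edge, 48 mm above the box's underside; friction (about 1.5 N at its lower edge) holds it where it is left.
- box_b_clip2 (a joint): angle (rad) of the orange clip on the -x end of box_b: 0 = shut, flat against the end (outer face 49.5 mm from the box's centre); 0.8 = farthest out. Flap 42 wide, 26 long, 3 mm thick, hinged at its upper edge, 48 mm above the box's underside; friction (about 1.5 N at its lower edge) holds it where it is left.
- box_c: lunch box, white tub, yellow lid, about 0.35 kg; may be absent. Stands upright on the worktop at first. Origin: centre of underside; x along its length, z up. Tub 88 (x) x 66 (y) x 44 mm high; lid 90 x 70 mm, z 44 to 51; on it, centred, a grip ridge 50 mm long (x), 20 thick (y), z 51 to 79. Orange clips hang on its ends: clip1 on +x, clip2 on -x.
- box_c_clip1 (a joint): angle (rad) of the orange clip on the +x end of box_c: 0 = shut, flat against the end (outer face 49.5 mm from the box's centre); 0.8 = farthest out. Flap 42 wide, 26 long, 3 mm thick, hinged at its upper edge, 48 mm above the box's underside; friction (about 1.5 N at its lower edge) holds it where it is left.
- box_c_clip2 (a joint): angle (rad) of the orange clip on the -x end of box_c: 0 = shut, flat against the end (outer face 49.5 mm from the box's centre); 0.8 = farthest out. Flap 42 wide, 26 long, 3 mm thick, hinged at its upper edge, 48 mm above the box's underside; friction (about 1.5 N at its lower edge) holds it where it is left.
- bracket: fixed bent steel bracket for pressing the clips shut. Origin: on the worktop below the middle of its upright face. The face is the plane x = 0, looks to the bracket's -x (towards the robot), 130 mm wide (y), from the worktop up to 42 mm; a foot and two ribs lie behind it, to x = 65 mm. Pushing a box end-on into the face swings the clip on that end shut.
- chiller: fixed white chiller base, a flat slab 160 (x) x 390 (y) x 20 mm high. Origin: centre of the underside; front (robot side) is -x. Three grey bays side by side along y, and a toggle switch near the -y end.
- bay1 (a point): centre of bay 1 (a grey 94 x 74 mm rectangle) on the chiller's top surface, axes as the chiller's, at y = -60 mm in it. A docked box is centred here with its length along the bay's x, either way round.
- lever1 (a joint): angle (rad) of bay 1's red presence lever: 0 = up, 0.4 = pressed flush with the chiller's top. Strip 34 long, 36 mm wide, hinged 62 mm beyond the bay's centre (+x), reaching back to 31 mm from it; free end 13 mm up when not pressed; light spring (0.5 N). The far bottom edge of a box centred in the bay presses it flush by its weight.
- bay2 (a point): centre of bay 2 (a grey 94 x 74 mm rectangle) on the chiller's top surface, axes as the chiller's, at y = 40 mm in it. A docked box is centred here with its length along the bay's x, either way round.
- lever2 (a joint): angle (rad) of bay 2's red presence lever: 0 = up, 0.4 = pressed flush with the chiller's top. Strip 34 long, 36 mm wide, hinged 62 mm beyond the bay's centre (+x), reaching back to 31 mm from it; free end 13 mm up when not pressed; light spring (0.5 N). The far bottom edge of a box centred in the bay presses it flush by its weight.
- bay3 (a point): centre of bay 3 (a grey 94 x 74 mm rectangle) on the chiller's top surface, axes as the chiller's, at y = 140 mm in it. A docked box is centred here with its length along the bay's x, either way round.
- lever3 (a joint): angle (rad) of bay 3's red presence lever: 0 = up, 0.4 = pressed flush with the chiller's top. Strip 34 long, 36 mm wide, hinged 62 mm beyond the bay's centre (+x), reaching back to 31 mm from it; free end 13 mm up when not pressed; light spring (0.5 N). The far bottom edge of a box centred in the bay presses it flush by its weight.
- switch (a joint): angle (rad) of the chiller's toggle switch: 0 = off, leaning to the chiller's -x (to the front); 1 = on, leaning to +x. It stays where it is left; about 1.5 N at the ball moves it.
- switch_tip (a point): centre of the green ball (26 mm diameter) at the end of the toggle, 50 mm from its pivot; the pivot is 42 mm above the worktop, at x = -20, y = -150 mm in the chiller's frame, the hinge is along the chiller's y; it stands on a grey block 70 x 50 x 25 mm high on the chiller's top.
- water_bottle: bystander: water bottle, 64 mm diameter, 200 mm tall; origin at the centre of its base.
- tumbler: bystander: pink tumbler, 76 mm diameter, 110 mm tall; origin at the centre of its base.
- vitamin_jar: bystander: white jar, 68 mm diameter, 85 mm tall; origin at the centre of its base.

How it is judged:
By the outcome, as a careful person would: the job done as asked, in the order asked, and still so for the second after the job is handed in, with the robot touching nothing.
Of box_a, box_b, box_c only 2 to 3 are there at a start; the rules pass over those that are not, and their reading is None.
At some moment in a run one of box_a, box_b, box_c may be knocked a few centimetres aside while the robot is not near it.
It also fails if it takes over 210 s, if anything falls off the work surface, if the arm or the gripper's body presses on something with over 40 N, if the wrist force passes 120 N, or if a joint passes its speed limit or range.

## Working session

There is one attempt and no reset: what is moved stays moved. The work goes in short steps, Python scripts to look and compute and a tool call to move; the robot and the scene stay as the last step left them, time stands still between calls to the robot, and variables do not carry over. Pictures are saved under pics/ and viewed, at most 14 in all, crops included, and the job is handed in when it is done.

Besides the shell and the picture viewer there is one more tool, called after "Call:" as name(argument=value, ...) on one line, values as JSON. servo_tool: Moves the arm, as the interface text tells. Its arguments: {"type":"object","properties":{"travel":{"type":"array"},"twist":{"type":"array"},"hand":{"type":"number"},"grip_force":{"type":"number"}},"required":["travel","twist"]}

```bash
mkdir -p pics; ls
cat > h.py <<'E'
import numpy as np,cv2
from scipy.spatial.transform import Rotation as R
from plant import ctrl
def cam(n,st=None):
    c=ctrl.calibration(n); f=192/np.tan(np.radians(c["vertical_fov"])/2)
    K=np.array([[f,0,c["cx"]],[0,f,c["cy"]],[0,0,1]]);D=np.array(c["D"],float)
    if n=="wrist":
        st=st or ctrl.observe();T=np.eye(4);T[:3,:3]=R.from_quat(st["ee_rot"]).as_matrix();T[:3,3]=st["tcp_pos"]
        T=T@np.array(c["T_tool_cam"])
    else:
        T=np.eye(4);a=np.array(c["attitude"]);T[:3,:3]=a if a.shape==(3,3) else R.from_quat(a).as_matrix();T[:3,3]=c["position"]
    return K,D,T
def rays(C,rc):
    K,D,T=C;p=np.atleast_2d(rc)[:,::-1].astype(np.float64).reshape(-1,1,2)
    u=cv2.undistortPoints(p,K,D)[:,0];return np.c_[u,np.ones(len(u))]
def at_z(C,rc,z):
    d=rays(C,rc)@C[2][:3,:3].T;o=C[2][:3,3];return o+d*((z-o[2])/d[:,2])[:,None]
def at_depth(C,rc,dep):
    return (rays(C,rc)*np.asarray(dep)[:,None])@C[2][:3,:3].T+C[2][:3,3]
def proj(C,P):
    K,D,T=C;Ti=np.linalg.inv(T);r,_=cv2.Rodrigues(Ti[:3,:3]);p,_=cv2.projectPoints(np.atleast_2d(P).astype(float),r,Ti[:3,3],K,D);return p[:,0,::-1]
def save(n,im): cv2.imwrite("pics/"+n,cv2.cvtColor(im,cv2.COLOR_RGB2BGR))
E
python3 - <<'E'
from h import *
print(ctrl.calibration("top")); print(ctrl.calibration("scene"));print(ctrl.calibration("wrist"))
for n in("top","scene"):
    im,d=ctrl.read_camera(n); save(n+"0.png",im); np.save(n+"0.npy",d)
    C=cam(n)
    for t in ["box_a","bracket","chiller","bay1","bay2","bay3","switch_tip","water_bottle","tumbler","vitamin_jar"]:
        for o in ctrl.place_of(n,t)[:4 if t=="box_a" or t.startswith("bay") else 1]:
            z=.02 if t.startswith("bay") else .09 if t=="switch_tip" else 0
            print(n,t,round(o["score"],2),np.round(o["point"]),np.round(at_z(C,o["point"],z)[0],3))
E
```

```text
pics
{'vertical_fov': 52.52141207082359, 'cx': 260.7807542734468, 'cy': 196.4029267948131, 'D': array([-0.00986528,  0.        ,  0.        ,  0.        ,  0.        ]), 'position': array([0.36319978, 0.05134062, 1.15647218]), 'attitude': array([-0.69808148,  0.7122753 , -0.05439061,  0.04886524])}
{'vertical_fov': 50.10854517846586, 'cx': 250.0721417087884, 'cy': 198.5663853120215, 'D': array([-0.13173787,  0.        ,  0.        ,  0.        ,  0.        ]), 'position': array([ 1.17321708, -0.67527552,  1.02797811]), 'attitude': array([ 0.85786629,  0.33587538, -0.14770143, -0.35977417])}
{'vertical_fov': 64.03514487189106, 'cx': 253.4370003479175, 'cy': 193.1622415454388, 'D': array([-0.02087709,  0.        ,  0.        ,  0.        ,  0.        ]), 'T_tool_cam': array([[-4.75323437e-04, -9.63620994e-01, -2.67272062e-01,
         6.69384647e-02],
       [ 9.99999817e-01, -5.57787740e-04,  2.32619251e-04,
         1.16990083e-03],
       [-3.73237873e-04, -2.67271902e-01,  9.63621083e-01,
        -1.42110657e-01],
       [ 0.00000000e+00,  0.00000000e+00,  0.00000000e+00,
         
[... 1047 characters left out ...]
e chiller 0.89 [188. 305.] [0.554 0.265 0.   ]
scene bay1 0.89 [176. 306.] [0.531 0.299 0.02 ]
scene bay1 0.77 [188. 297.] [0.546 0.226 0.02 ]
scene bay1 0.73 [168. 324.] [0.55  0.386 0.02 ]
scene bay2 0.89 [176. 306.] [0.531 0.299 0.02 ]
scene bay2 0.77 [188. 297.] [0.546 0.226 0.02 ]
scene bay2 0.73 [168. 324.] [0.55  0.386 0.02 ]
scene bay3 0.89 [176. 306.] [0.531 0.299 0.02 ]
scene bay3 0.77 [188. 297.] [0.546 0.226 0.02 ]
scene bay3 0.73 [168. 324.] [0.55  0.386 0.02 ]
scene switch_tip 0.67 [224. 210.] [ 0.494 -0.144  0.09 ]
scene water_bottle 0.74 [141. 289.] [0.328 0.452 0.   ]
scene tumbler 0.76 [250. 308.] [0.742 0.04  0.   ]
scene vitamin_jar 0.73 [280. 279.] [ 0.746 -0.107  0.   ]
```

View pics/top0.png

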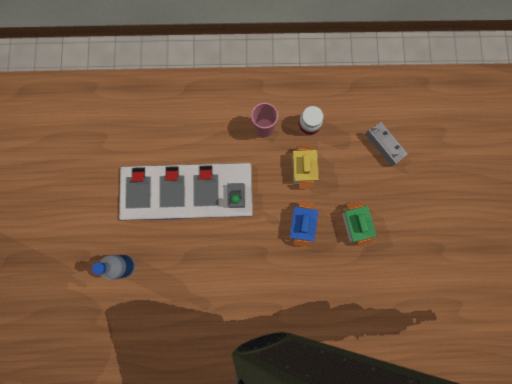

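View pics/scene0.png

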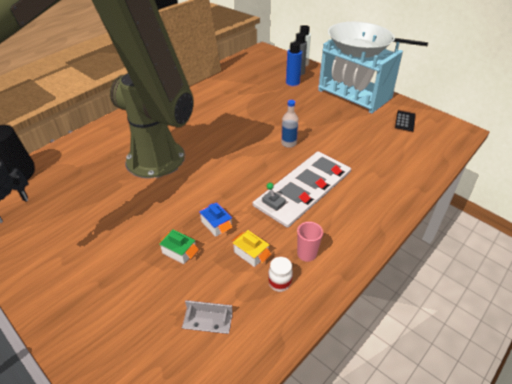

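The top view shows green (360,224), blue (304,224) and yellow (305,165) boxes with open clips, the bracket at (387,144) turned about 40°, and the chiller at (187,192) with its bays free. The scene view agrees. I'll bring the wrist camera over the bracket and boxes.

```bash
cat >> h.py <<'E'
def axes():
    st=ctrl.observe();M=R.from_quat(st["ee_rot"]).as_matrix();return st,M
def go(pos,yaw,fr=None,halfok=True):
    """yaw = world angle of tool x, tool pointing down. prints shift/turn in tool axes; fr=(pos,yaw) start instead of measured"""
    st,M=axes();p=np.array(st["tcp_pos"])
    if fr: p=np.array(fr[0]);M=down(fr[1])
    W=down(yaw);tw=R.from_matrix(M.T@W).as_rotvec()
    print("travel",np.round(M.T@(np.array(pos)-p)*1000,1),"twist",np.round(tw,3))
def down(y):
    c,s=np.cos(y),np.sin(y);return np.array([[c,s,0],[s,-c,0],[0,0,-1.]])
def yaw():
    M=axes()[1];return np.arctan2(M[1,0],M[0,0])
E
python3 - <<'E'
from h import *
st,M=axes();print(st["time_s"],np.round(M,3),yaw(),st["q"],st["width"])
go([.56,-.2,.33],yaw()+1.3)
go([.56,-.2,.33],yaw())
E
```

```text
1.1 [[ 0.965  0.263  0.   ]
 [ 0.263 -0.965  0.   ]
 [ 0.    -0.    -1.   ]] 0.2657713533790289 [-1.30499246e+00  3.13512609e-01 -4.71053190e-02  1.21018893e+00
  5.56946612e-06  1.57082884e+00] 0.0853807148642459
travel [ 487.8 -259.9  -98.7] twist [-0.  -0.  -1.3]
travel [ 487.8 -259.9  -98.7] twist [-0. -0.  0.]
```

Call:
servo_tool(travel=[[488,-260,-99],[488,-260,-99],[488,-260,-99],[488,-260,-99],[488,-260,-99],[488,-260,-99],[488,-260,-99],[488,-260,-99]], twist=[[0,0,0.27],[0,0,0.27],[0,0,0.27],[0,0,0.27],[0,0,0.27],[0,0,0.27],[0,0,0.27],[0,0,0.27]], hand=50, grip_force=100)

```text
time_s: 2.1
tcp_pos: [0.5161, -0.2411, 0.3198]
ee_rot: [1.0, -0.002, 0.0, 0.0]
ft_force: [-0.4, -2.0, 0.3]
width: 0.0499
grasp_force: 0.0
```

Call:
servo_tool(travel=[[80,-70,0],[80,-70,0],[80,-70,0],[80,-70,0]], twist=[[0,0,0],[0,0,0],[0,0,0],[0,0,0]])

```text
time_s: 2.6
tcp_pos: [0.5947, -0.1731, 0.3189]
ee_rot: [1.0, -0.002, -0.0, 0.0]
ft_force: [-0.3, -0.8, -0.4]
width: 0.0499
grasp_force: 0.0
```

```bash
cat >> h.py <<'E'
def shot(name=None,n="wrist"):
    st=ctrl.observe();im,d=ctrl.read_camera(n)
    if name: save(name,im)
    return cam(n,st),im,d
COL={"a":(100,130),"b":(45,85),"c":(22,34)}
def cloud(C,im,d,sel):
    rc=np.argwhere(sel&(d>0));return at_depth(C,rc,d[rc[:,0],rc[:,1]])
def box(C,im,d,k,ridge=True):
    """lid colour -> ridge top (z~79mm): centre and yaw (mod pi)"""
    h=cv2.cvtColor(im,cv2.COLOR_RGB2HSV);lo,hi=COL[k]
    m=((h[...,0]>=lo)&(h[...,0]<=hi)&(h[...,1]>130)&(h[...,2]>50)).astype(np.uint8)
    n,l,s,_=cv2.connectedComponentsWithStats(m)
    if n<2: return None
    m=l==1+s[1:,4].argmax()
    P=cloud(C,im,d,m);res={"n":len(P)}
    zt=np.percentile(P[:,2],99)
    for nm,sl in(("ridge",P[:,2]>zt-.008),("lid",np.abs(P[:,2]-(zt-.028))<.006)):
        q=P[sl];
        if len(q)<15: continue
        r=cv2.minAreaRect((q[:,:2]*1000).astype(np.float32));(cx,cy),(w,hh),a=r
        if w<hh:a+=90
        res[nm]=(round(cx,1),round(cy,1),"size",round(max(w,hh),1),round(min(w,hh),1),"yaw",round((a+90)%180-90,1),"z",round(np.median(q[:,2])*1000,1))
    return res
E
python3 - <<'E'
from h import *
C,im,d=shot("w1.png");print(np.round(C[2],3))
for k in "abc": print(k,box(C,im,d,k))
for t in("bracket","vitamin_jar"):
    o=ctrl.trace("wrist",t)
    if o:
        P=cloud(C,im,d,o[0]["pixels"]);print(t,o[0]["score"],len(P),np.percentile(P,[1,50,99],axis=0).round(3).tolist())
        for lo,hi in((.034,.05),(.0,.012),(-.01,.06)):
            q=P[(P[:,2]>lo)&(P[:,2]<hi)]
            if len(q)>10: print(lo,hi,len(q),cv2.minAreaRect((q[:,:2]*1000).astype(np.float32)))
    p=ctrl.place_of("wrist",t)
    if p: print("origin",p[0]["score"],p[0]["point"],at_z(C,p[0]["point"],0).round(4))
# table check
print("table",np.median(cloud(C,im,d,np.abs(cloud_z:=d-d)<1)[:,2]))
E
```

```text
[[-0.004 -0.963 -0.268  0.662]
 [-1.     0.004  0.001 -0.175]
 [ 0.     0.268 -0.963  0.461]
 [ 0.     0.     0.     1.   ]]
a {'n': 693}
b {'n': 532, 'ridge': (442.5, -234.7, 'size', 49.1, 14.0, 'yaw', -3.7, 'z', np.float64(76.3)), 'lid': (435.4, -228.0, 'size', 65.9, 33.3, 'yaw', -3.0, 'z', np.float64(50.6))}
c {'n': 3465, 'ridge': (614.7, -93.0, 'size', 50.2, 20.1, 'yaw', 0.9, 'z', np.float64(78.2)), 'lid': (615.1, -93.0, 'size', 89.2, 69.4, 'yaw', 0.7, 'z', np.float64(50.5))}
bracket 0.57 4400 [[0.62, -0.404, 0.001], [0.688, -0.345, 0.004], [0.751, -0.287, 0.042]]
0.034 0.05 539 ((670.2902221679688, -323.6412658691406), (130.197021484375, 5.794309139251709), 35.84648132324219)
0.0 0.012 3080 ((684.3233032226562, -351.7064208984375), (140.8829345703125, 68.17263793945312), 36.09925842285156)
-0.01 0.06 4400 ((683.6239013671875, -352.3126220703125), (142.72740173339844, 68.32804870605469), 36.09925842285156)
origin 0.97 [103.7, 352.8] [[ 0.6675 -0.3187  0.    ]]
vitamin_jar 0.85 3130 [[0.719, -0.147, 0.014], [0.746, -0.118, 0.084], [0.776, -0.087, 0.086]]
0.034 0.05 135 ((731.050537109375, -122.89617156982422), (23.359655380249023, 63.9860954284668), 22.590511322021484)
0.0 0.012 14 ((761.117431640625, -132.49884033203125), (81.96879577636719, 20.277753829956055), 1.1527591943740845)
-0.01 0.06 601 ((756.1495361328125, -108.02945709228516), (80.05613708496094, 75.12794494628906), 17.075422286987305)
origin 0.92 [41.6, 210.8] [[ 0.7507 -0.1166  0.    ]]
table 0.0002234865527191432
```

View pics/w1.png

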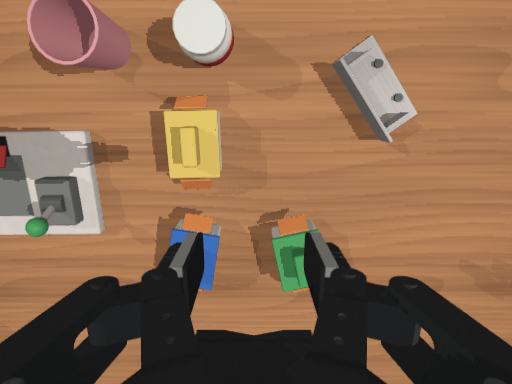

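The wrist view shows the yellow box upright at (190,145), the green and blue boxes beneath the fingers at (295,260) and (205,255), the bracket at (378,88) and the jar at (203,30). Yellow and the bracket are measured well, with sizes matching the spec. I'll grasp yellow first.

Call:
servo_tool(travel=[[20,-80,190],[20,-80,190],[20,-80,190],[20,-80,190],[20,-80,190],[20,-80,190]], twist=[[0,0,-0.018],[0,0,-0.018],[0,0,-0.018],[0,0,-0.018],[0,0,-0.018],[0,0,-0.018]])

```text
time_s: 3.6
tcp_pos: [0.6171, -0.0943, 0.1319]
ee_rot: [1.0, 0.006, 0.002, 0.001]
ft_force: [0.4, -0.2, 0.7]
width: 0.0498
grasp_force: 0.0
```

Run:
```python
from h import *
print(yaw(),axes()[0]["tcp_pos"]);C,im,d=shot();print(box(C,im,d,"c"))
go([.6149,-.093,.054],.014)
```

```text
0.012822534779410968 [ 0.61711333 -0.09429555  0.13187032]
{'n': 10072, 'ridge': (615.5, -92.5, 'size', 49.0, 19.7, 'yaw', 1.0, 'z', np.float64(78.3)), 'lid': (615.1, -92.8, 'size', 89.0, 69.3, 'yaw', 0.9, 'z', np.float64(50.5))}
travel [-2.7 -1.4 78. ] twist [ 0.001 -0.004 -0.001]
```

Call:
servo_tool(travel=[[-2.5,-1.5,50],[-2.5,-1.5,78],[-2.5,-1.5,78],[-2.5,-1.5,78]], twist=[[0,0,0],[0,0,0],[0,0,0],[0,0,0]])

```text
time_s: 4.15
tcp_pos: [0.6145, -0.0923, 0.0534]
ee_rot: [1.0, 0.007, 0.002, 0.0]
ft_force: [-0.4, 0.1, -0.3]
width: 0.0498
grasp_force: 0.0
```

Call:
servo_tool(travel=[[0,0,0],[0,0,0],[0,0,0],[0,0,0],[0,0,0]], twist=[[0,0,0],[0,0,0],[0,0,0],[0,0,0],[0,0,0]], hand=5)

```text
time_s: 4.78
tcp_pos: [0.6142, -0.0916, 0.0529]
ee_rot: [1.0, 0.007, 0.001, 0.0]
ft_force: [-1.1, 0.7, 6.7]
width: 0.0185
grasp_force: 98.3
```

Call:
servo_tool(travel=[[0,0,-60],[0,0,-60],[0,0,-60]], twist=[[0,0,0],[0,0,0],[0,0,0]])

```text
time_s: 5.15
tcp_pos: [0.6126, -0.0915, 0.1111]
ee_rot: [1.0, 0.007, -0.0, 0.0]
ft_force: [0.1, 0.0, -3.4]
width: 0.0182
grasp_force: 99.1
```

Run:
```python
from h import *
print(yaw());go([.6043,-.2324,.112],-.945); go([.6043,-.2324,.060],-.945)
C,im,d=shot();print(box(C,im,d,"c"))
```

```text
0.013837112820837156
travel [-10.3 140.8  -0.9] twist [0.    0.    0.959]
travel [-10.3 140.8  51.1] twist [0.    0.    0.959]
{'n': 15802, 'ridge': (615.2, -95.4, 'size', 50.7, 40.1, 'yaw', 23.2, 'z', np.float64(136.4)), 'lid': (613.8, -92.8, 'size', 89.2, 69.5, 'yaw', 0.9, 'z', np.float64(108.5))}
```

Call:
servo_tool(travel=[[-10,141,0],[-10,141,0],[-10,141,0],[-10,141,20],[-10,141,40],[-10,141,53],[-10,141,53],[-10,141,53]], twist=[[0,0,0.96],[0,0,0.96],[0,0,0.96],[0,0,0.96],[0,0,0.96],[0,0,0.96],[0,0,0.96],[0,0,0.96]])

```text
time_s: 6.2
tcp_pos: [0.519, -0.3466, 0.0592]
ee_rot: [0.944, -0.324, 0.013, -0.067]
ft_force: [-0.7, -0.7, -2.5]
width: 0.0183
grasp_force: 99.4
```

Run:
```python
from h import *
print(yaw(),axes()[0]["ft_force"])
C,im,d=shot("w2.png");print(box(C,im,d,"c"))
P=cloud(C,im,d,d>0)
n=np.array([.586,-.81]);t=np.array([.81,.586])
q=P[:,:2]-[.6688,-.3215];u=q@n;v=q@t
s=(P[:,2]>.032)&(P[:,2]<.046)&(np.abs(v)<.075)&(u>-.03)&(u<.03)
r=P[s];print(s.sum(),cv2.minAreaRect((r[:,:2]*1000).astype(np.float32)),np.percentile(u[s],[2,25,50,75,98]))
go([.6688-.586*.056,-.3215+.81*.056,.056],-.945)
```

```text
-0.6595138696554721 [-0.72125115 -0.73095775 -2.53377605]
{'n': 15802, 'ridge': (513.8, -358.0, 'size', 50.0, 35.7, 'yaw', -36.8, 'z', np.float64(84.3)), 'lid': (520.3, -348.4, 'size', 89.7, 68.6, 'yaw', -37.4, 'z', np.float64(56.7))}
1791 ((662.4306640625, -342.75396728515625), (96.86888885498047, 27.52161407470703), 37.18002700805664) [0.00065522 0.00189557 0.00315625 0.00439436 0.00558668]
travel [  49.3 -128.3   19.7] twist [-0.13   0.039  0.281]
```

View pics/w2.png

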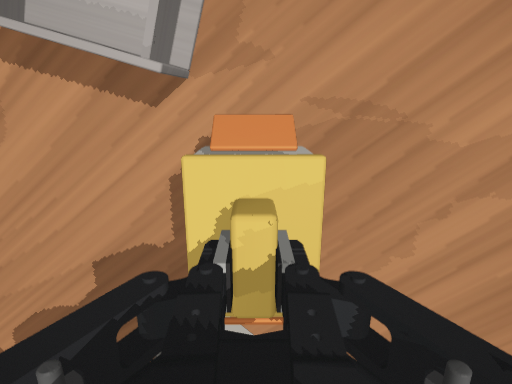

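The box is held squarely, with its front clip at (255,131) open and the bracket at the upper left. However, the arm is off its target and tilted, so I'll check the joints.

Call:
servo_tool(travel=[[0,0,0]], twist=[[0,0,0]])

```text
time_s: 6.38
tcp_pos: [0.5198, -0.3464, 0.0601]
ee_rot: [0.944, -0.323, 0.013, -0.067]
ft_force: [-0.1, 0.1, -2.8]
width: 0.0184
grasp_force: 99.5
```

Run:
```python
from h import *
s=axes()[0];print(np.round(s["q"],3),np.round(s["joint_velocities"],3),s["tcp_pos"],s["ft_force"],R.from_quat(s["ee_rot"]).as_matrix().round(3))
go([.6043,-.2324,.11],-.945)
```

```text
[-0.66   0.488 -0.206  0.896  0.136  3.141] [ 0.018  0.001  0.008 -0.001  0.007 -0.001] [ 0.51984613 -0.34643447  0.06008404] [-0.11593605  0.12107544 -2.81917825] [[ 0.791 -0.609  0.069]
 [-0.612 -0.782  0.119]
 [-0.019 -0.136 -0.991]]
travel [  -4.  -147.3  -30.1] twist [-0.133  0.038  0.284]
```

The last joint is at its limit, because the tool's yaw equals q1 − q6 + π. I'll turn the other way and press the −x end first.

Run:
```python
from h import *
go([.6043,-.2324,.11],.5)
go([.6043,-.2324,.057],2.197-1.3,fr=([.6043,-.2324,.11],-.5))
```

```text
travel [  -4.  -147.3  -30.1] twist [-0.132 -0.063 -1.158]
travel [ 0.  0. 53.] twist [ 0.     0.    -1.397]
```

Call:
servo_tool(travel=[[0,0,-50],[-4,-60,-45],[-4,-110,-40],[-4,-147,-30],[-4,-147,-30],[-4,-147,-30],[-4,-147,-30],[-4,-147,-30]], twist=[[0,0,0],[-0.05,-0.02,-0.15],[-0.1,-0.04,-0.35],[-0.132,-0.063,-1.158],[-0.132,-0.063,-1.158],[-0.132,-0.063,-1.158],[-0.132,-0.063,-1.158],[-0.132,-0.063,-1.158]])

```text
time_s: 7.38
tcp_pos: [0.6048, -0.2309, 0.1098]
ee_rot: [0.968, 0.25, -0.0, -0.0]
ft_force: [1.0, -0.2, -3.2]
width: 0.0182
grasp_force: 99.5
```

Run:
```python
from h import *
s=axes()[0];print(np.round(s["q"],3),s["tcp_pos"],s["ft_force"],yaw(),R.from_quat(s["ee_rot"]).as_matrix().round(3)[:,2])
go([.6043,-.2324,.11],1.9)
go([.6043,-.2324,.11],2.197,fr=([.6043,-.2324,.11],1.9))
```

```text
[-0.365  0.469 -0.103  0.998  0.     2.271] [ 0.60479955 -0.23092133  0.10975285] [ 1.03832653 -0.23291871 -3.1528601 ] 0.5056463340611457 [-0.  0. -1.]
travel [-1.2  1.1 -0.2] twist [-0.    -0.    -1.394]
travel [0. 0. 0.] twist [ 0.     0.    -0.297]
```

Call:
servo_tool(travel=[[-1,1,0],[-1,1,0],[-1,1,0],[-1,1,0],[-1,1,0],[-1,1,0],[-1,1,0],[-1,1,0]], twist=[[0,0,-1.394],[0,0,-1.394],[0,0,-1.394],[0,0,-1.394],[0,0,-1.394],[0,0,-1.394],[0,0,-1.394],[0,0,-1.394]])

```text
time_s: 8.38
tcp_pos: [0.6044, -0.2325, 0.1097]
ee_rot: [0.582, 0.813, 0.0, -0.0]
ft_force: [0.1, -0.4, -2.7]
width: 0.0183
grasp_force: 99.5
```

Call:
servo_tool(travel=[[0,0,20],[0,0,40],[0,0,53],[0,0,53],[0,0,53]], twist=[[0,0,-0.297],[0,0,-0.297],[0,0,-0.297],[0,0,-0.297],[0,0,-0.297]])

```text
time_s: 9.0
tcp_pos: [0.6041, -0.2335, 0.0569]
ee_rot: [0.458, 0.889, -0.0, -0.0]
ft_force: [0.1, -0.2, -2.6]
width: 0.0181
grasp_force: 99.5
```

```bash
cat >> h.py <<'E'
N=np.array([.586,-.81]);Tt=np.array([.81,.586]);F=np.array([.6688,-.3215])
def rel():
    s=axes()[0];q=np.array(s["tcp_pos"])[:2]-F;print("dist",round(-q@N*1000,1),"lat",round(q@Tt*1000,1),"z",round(s["tcp_pos"][2]*1000,1),"yaw",round(yaw(),4),"f",np.round(s["ft_force"],1))
E
python3 - <<'E'
from h import *
rel();C,im,d=shot();print(box(C,im,d,"c"))
go([*(F-N*.0545),.057],2.197)
E
```

```text
dist 109.1 lat -0.8 z 56.9 yaw 2.1906 f [ 0.1 -0.2 -2.6]
{'n': 14736, 'ridge': (604.5, -230.2, 'size', 50.7, 42.5, 'yaw', -32.4, 'z', np.float64(82.3)), 'lid': (602.6, -233.8, 'size', 89.5, 69.4, 'yaw', -54.7, 'z', np.float64(54.4))}
travel [-54.5   1.2   0.1] twist [-0.     0.    -0.006]
```

Call:
servo_tool(travel=[[-25,1,0],[-45,1,0],[-54,1,0],[-58,1,0],[-60,1,0],[-60,1,0]], twist=[[0,0,-0.006],[0,0,-0.006],[0,0,-0.006],[0,0,-0.006],[0,0,-0.006],[0,0,-0.006]])

```text
time_s: 9.8
tcp_pos: [0.639, -0.2816, 0.056]
ee_rot: [0.455, 0.891, -0.0, -0.001]
ft_force: [0.1, 0.2, -2.4]
width: 0.0183
grasp_force: 99.8
```

Run:
```python
from h import *
rel()
```

```text
dist 49.8 lat -0.8 z 56.0 yaw 2.1974 f [ 0.1  0.2 -2.4]
```

Call:
servo_tool(travel=[[-2,0,0],[-2,0,0]], twist=[[0,0,0],[0,0,0]])

```text
time_s: 10.05
tcp_pos: [0.6397, -0.2826, 0.0559]
ee_rot: [0.455, 0.891, 0.0, -0.001]
ft_force: [-3.1, 4.0, -0.4]
width: 0.0181
grasp_force: 99.9
```

Call:
servo_tool(travel=[[-2,0,0],[-2,0,0]], twist=[[0,0,0],[0,0,0]])

```text
time_s: 10.3
tcp_pos: [0.6398, -0.2827, 0.0557]
ee_rot: [0.454, 0.891, 0.001, -0.003]
ft_force: [-6.1, 8.7, 3.9]
width: 0.0184
grasp_force: 100.4
```

Run:
```python
from h import *
rel();C,im,d=shot("w3.png");print(box(C,im,d,"c"))
```

```text
dist 48.4 lat -0.8 z 55.7 yaw 2.1981 f [-6.1  8.7  3.9]
{'n': 14721, 'ridge': (638.3, -282.3, 'size', 46.1, 46.0, 'yaw', -10.2, 'z', np.float64(81.1)), 'lid': (638.3, -283.0, 'size', 89.7, 69.5, 'yaw', -54.2, 'z', np.float64(53.4))}
```

View pics/w3.png

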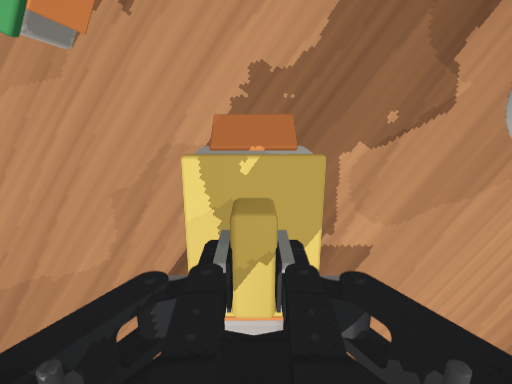

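The force builds to about 10 N and the box stops at 48.4 mm, so the −x clip is pressed shut. The other clip at (255,131) is still open. I'll back off, turn half round and press the +x end.

Call:
servo_tool(travel=[[30,0,0],[64,0,0],[64,0,0],[64,0,0],[64,0,0],[64,0,0],[64,0,0],[64,0,0]], twist=[[0,0,0],[0,0,-0.15],[0,0,-1.1],[0,0,-1.1],[0,0,-1.1],[0,0,-1.1],[0,0,-1.1],[0,0,-1.1]])

```text
time_s: 11.35
tcp_pos: [0.6044, -0.2337, 0.0562]
ee_rot: [-0.077, 0.997, -0.0, -0.0]
ft_force: [-0.7, 1.0, -3.7]
width: 0.0183
grasp_force: 99.5
```

Call:
servo_tool(travel=[[0,0,0],[0,0,0],[0,0,0],[0,0,0],[0,0,0],[0,0,0],[0,0,0],[0,0,0]], twist=[[0,0,-1.3],[0,0,-1.3],[0,0,-1.3],[0,0,-1.3],[0,0,-1.3],[0,0,-1.3],[0,0,-1.3],[0,0,-1.3]])

```text
time_s: 12.35
tcp_pos: [0.6042, -0.2335, 0.0561]
ee_rot: [-0.664, 0.748, 0.0, -0.001]
ft_force: [-0.3, 0.6, -2.7]
width: 0.018
grasp_force: 99.5
```

Call:
servo_tool(travel=[[0,0,0],[0,0,0],[0,0,0],[0,0,0],[0,0,0],[0,0,0]], twist=[[0,0,-0.742],[0,0,-0.742],[0,0,-0.742],[0,0,-0.742],[0,0,-0.742],[0,0,-0.742]])

```text
time_s: 13.1
tcp_pos: [0.604, -0.2333, 0.0561]
ee_rot: [0.89, -0.457, -0.001, 0.0]
ft_force: [0.3, -0.2, -2.2]
width: 0.0188
grasp_force: 99.5
```

Run:
```python
from h import *
rel();print(np.round(axes()[0]["q"],2));C,im,d=shot();print(box(C,im,d,"c"))
go([*(F-N*.051),.057],-.945)
```

```text
dist 109.4 lat -0.8 z 56.1 yaw -0.9491 f [ 0.3 -0.2 -2.2]
[-0.37  0.52 -0.16  0.89 -0.   -2.56]
{'n': 15801, 'ridge': (599.6, -239.5, 'size', 49.8, 33.2, 'yaw', -55.9, 'z', np.float64(81.4)), 'lid': (604.5, -235.9, 'size', 89.4, 69.5, 'yaw', -54.2, 'z', np.float64(53.5))}
travel [58.5 -1.  -1. ] twist [ 0.001  0.001 -0.003]
```

Call:
servo_tool(travel=[[25,0,0],[45,0,0],[54,0,0],[58,0,0],[60,0,0],[60,0,0]], twist=[[0,0,0],[0,0,0],[0,0,0],[0,0,0],[0,0,0],[0,0,0]])

```text
time_s: 13.9
tcp_pos: [0.6382, -0.2808, 0.0557]
ee_rot: [0.891, -0.455, -0.002, 0.0]
ft_force: [-4.2, 3.1, -1.0]
width: 0.0185
grasp_force: 99.9
```

Call:
servo_tool(travel=[[2,0,0],[2,0,0]], twist=[[0,0,0],[0,0,0]])

```text
time_s: 14.15
tcp_pos: [0.6382, -0.281, 0.0557]
ee_rot: [0.891, -0.454, -0.003, -0.001]
ft_force: [-7.1, 7.5, 2.9]
width: 0.0183
grasp_force: 100.5
```

Call:
servo_tool(travel=[[2,0,0],[2,0,0]], twist=[[0,0,0],[0,0,0]])

```text
time_s: 14.4
tcp_pos: [0.6383, -0.281, 0.0556]
ee_rot: [0.891, -0.454, -0.005, -0.001]
ft_force: [-11.0, 12.4, 6.2]
width: 0.0183
grasp_force: 101.0
```

Run:
```python
from h import *
rel()
```

```text
dist 50.7 lat -1.0 z 55.6 yaw -0.9428 f [-11.   12.4   6.2]
```

Contact came at 50.7 mm here and 48.4 mm on the other end, a mean of 49.55, so both clips are shut. Next is carrying the box to the chiller and measuring that.

Call:
servo_tool(travel=[[-30,0,0],[-64,0,-30],[-64,0,-90],[-64,0,-150]], twist=[[0,0,0],[0,0,0.1],[0,0,0.28],[0,0,0.45]])

```text
time_s: 14.9
tcp_pos: [0.6039, -0.2329, 0.2076]
ee_rot: [0.765, -0.644, -0.0, 0.001]
ft_force: [1.6, -0.5, -3.4]
width: 0.0183
grasp_force: 99.6
```

Run:
```python
from h import *
print(yaw());go([.42,.27,.25],yaw()-1.45)
```

```text
-1.3992229579694788
travel [-526.9   95.4  -42.6] twist [ 1.00e-03 -2.00e-03  1.45e+00]
```

Call:
servo_tool(travel=[[-527,95,-43],[-527,95,-43],[-527,95,-43],[-527,95,-43],[-527,95,-43],[-527,95,-43],[-527,95,-43],[-527,95,-43]], twist=[[0,0,1.45],[0,0,1.45],[0,0,1.45],[0,0,1.45],[0,0,1.45],[0,0,1.45],[0,0,1.45],[0,0,1.45]])

```text
time_s: 15.9
tcp_pos: [0.4439, 0.2034, 0.2443]
ee_rot: [-0.173, 0.985, 0.0, 0.001]
ft_force: [1.1, 1.0, -2.3]
width: 0.018
grasp_force: 99.6
```

Run:
```python
from h import *
print(yaw(),axes()[0]["tcp_pos"]);go([.42,.27,.25],np.pi)
C,im,d=shot("w4.png");P=cloud(C,im,d,d>0)
s=np.abs(P[:,2]-.02)<.004
s&=(P[:,1]>.0)&(P[:,1]<.55)
print(s.sum(),cv2.minAreaRect((P[s,:2]*1000).astype(np.float32)))
for t in("bay1","bay2","bay3","switch_tip","chiller"):
    for o in ctrl.place_of("wrist",t)[:3]: print(t,round(o["score"],2),np.round(o["point"]),at_z(C,o["point"],.09 if "sw" in t else .0 if t=="chiller" else .02)[0].round(4))
```

```text
-2.793457253476099 [0.44386025 0.2033788  0.24433251]
travel [-0.3 70.8 -5.7] twist [0.    0.001 0.348]
9673 ((518.2272338867188, 213.22900390625), (302.1120300292969, 516.761474609375), 14.633959770202637)
bay1 0.71 [289. 366.] [0.5519 0.4048 0.02  ]
bay2 0.71 [289. 366.] [0.5519 0.4048 0.02  ]
bay3 0.71 [289. 366.] [0.5519 0.4048 0.02  ]
switch_tip 0.87 [213. 148.] [0.5146 0.1127 0.09  ]
chiller 0.34 [288. 367.] [0.5592 0.4175 0.    ]
```

View pics/w4.png

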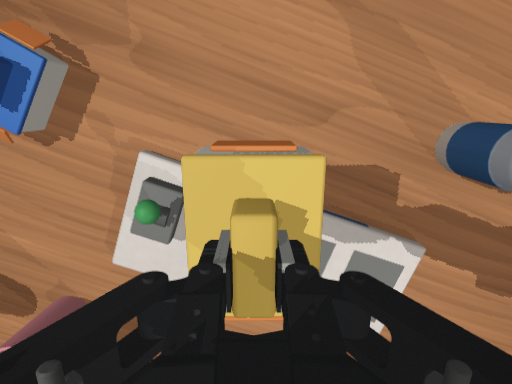

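The wrist view shows the clip ends pressed flat against the yellow box (250,146), the switch ball at (148,212), bay 3 free at (365,270) and the bottle at the right. The held box hides the middle of the chiller, so I'll fit the chiller outline from the first top depth picture as well.

Run:
```python
from h import *
im=cv2.cvtColor(cv2.imread("pics/top0.png"),cv2.COLOR_BGR2RGB);d=np.load("top0.npy");C=cam("top")
def fit(C,im,d,tag):
    rc=np.argwhere(d>0);P=at_depth(C,rc,d[rc[:,0],rc[:,1]]);h=cv2.cvtColor(im,cv2.COLOR_RGB2HSV)[rc[:,0],rc[:,1]]
    box_=(P[:,0]>.43)&(P[:,0]<.65)&(P[:,1]>.03)&(P[:,1]<.5)
    s=box_&(P[:,2]>.012)&(P[:,2]<.03)
    print(tag,s.sum(),np.median(P[s,2]),cv2.minAreaRect((P[s,:2]*1000).astype(np.float32)))
    red=box_&((h[:,0]<6)|(h[:,0]>174))&(h[:,1]>180)&(h[:,2]>80)&(P[:,2]<.05)
    r=P[red];
    if len(r)>20:
        _,lab,cen=cv2.kmeans((r*1000).astype(np.float32),min(3,3),None,(3,50,.1),5,0);print("red",np.round(cen,1).tolist())
    b=box_&(P[:,2]>.035)&(P[:,2]<.06);print("block",np.median(P[b],0).round(4),cv2.minAreaRect((P[b,:2]*1000).astype(np.float32)))
    g=box_&(h[:,0]>50)&(h[:,0]<80)&(h[:,1]>120)&(P[:,2]>.06);print("ball",P[g].mean(0).round(4),P[g,2].max())
    return
fit(C,im,d,"top")
# wrist saved image of w4 again (arm still)
C,im,d=shot();fit(C,im,d,"wrist")
```

```text
top 6480 0.020869306192289105 ((551.4319458007812, 264.5574951171875), (162.1128692626953, 390.23406982421875), 0.6591609716415405)
red [[597.4000244140625, 403.1000061035156, 27.399999618530273], [598.2000122070312, 304.0, 27.399999618530273], [599.2000122070312, 203.5, 27.600000381469727]]
block [0.5383 0.1146 0.0453] ((558.0944213867188, 249.79043579101562), (336.2138671875, 75.268310546875), 79.5208740234375)
ball [0.5142 0.1124 0.099 ] 0.10489478933867313
wrist 9551 0.019616724093896698 ((549.292236328125, 260.98828125), (158.70675659179688, 390.4476318359375), 0.9146469235420227)
block [0.524  0.1172 0.0446] ((532.7048950195312, 111.21009826660156), (70.94364166259766, 50.3411865234375), 0.6290626525878906)
ball [0.51   0.113  0.0962] 0.1025280928406877
```

Run:
```python
from h import *
go([.551,.4035,.17],np.pi+.013)
go([.551,.4035,.075],np.pi+.013,fr=([.551,.4035,.17],np.pi+.013))
```

```text
travel [-170.1  153.3   73.4] twist [-0.    -0.001  0.34 ]
travel [ 0.  0. 95.] twist [0. 0. 0.]
```

Call:
servo_tool(travel=[[-60,60,0],[-120,110,0],[-170,153,40],[-170,153,73],[-170,153,73],[-170,153,73]], twist=[[0,0,0.34],[0,0,0.34],[0,0,0.34],[0,0,0.34],[0,0,0.34],[0,0,0.34]])

```text
time_s: 17.0
tcp_pos: [0.5508, 0.4026, 0.1696]
ee_rot: [-0.006, 1.0, -0.001, -0.001]
ft_force: [0.3, -0.8, -2.3]
width: 0.0183
grasp_force: 100.0
```

Run:
```python
from h import *
print(yaw(),axes()[0]["tcp_pos"]);go([.551,.4035,.075],np.pi+.013)
C,im,d=shot("w5.png");print(box(C,im,d,"c"))
rc=np.argwhere(d>0);P=at_depth(C,rc,d[rc[:,0],rc[:,1]])
s=(P[:,0]>.43)&(P[:,0]<.65)&(P[:,1]>.03)&(P[:,1]<.5)&(np.abs(P[:,2]-.02)<.006)
print(s.sum(),cv2.minAreaRect((P[s,:2]*1000).astype(np.float32)),P[s].min(0),P[s].max(0))
for o in ctrl.place_of("wrist","bay3"): print(round(o["score"],2),np.round(o["point"]),at_z(C,o["point"],.02)[0].round(4))
```

```text
-3.129252374081223 [0.55078495 0.40260419 0.16963805]
travel [-0.5  1.  94.6] twist [-0.001 -0.003 -0.001]
{'n': 15337, 'ridge': (548.0, 401.6, 'size', 46.7, 45.7, 'yaw', 43.9, 'z', np.float64(195.1)), 'lid': (548.8, 400.9, 'size', 89.5, 69.5, 'yaw', 0.6, 'z', np.float64(167.3))}
34300 ((549.2586669921875, 293.88726806640625), (160.81411743164062, 325.6253662109375), 0.6513965725898743) [0.46901461 0.13199326 0.01400012] [0.6314485  0.45639832 0.02599751]
0.86 [181.  52.] [0.553  0.2026 0.02  ]
0.56 [176. 154.] [0.5475 0.304  0.02  ]
```

View pics/w5.png

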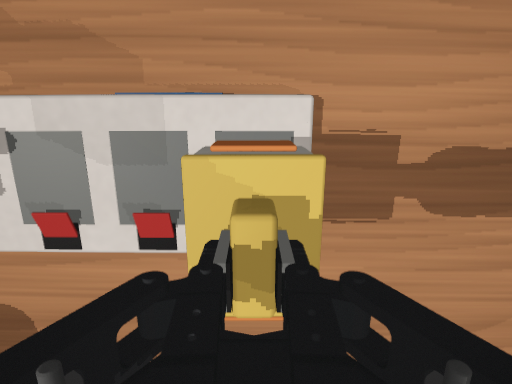

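The view shows the box over bay 3, parallel to the chiller, with bays 1 and 2 free at (50,178) and (150,178). In the wrist frame it needs only about 1 mm of correction before lowering.

Call:
servo_tool(travel=[[1,1,50],[1,1,75],[1,1,85],[1,1,92],[1,1,95.5],[1,1,95.5]], twist=[[0,0,0],[0,0,0],[0,0,0],[0,0,0],[0,0,0],[0,0,0]])

```text
time_s: 17.85
tcp_pos: [0.5498, 0.4055, 0.0759]
ee_rot: [-0.007, 1.0, 0.0, -0.0]
ft_force: [-0.6, -0.8, -2.7]
width: 0.0187
grasp_force: 99.9
```

Call:
servo_tool(travel=[[0,0,0],[0,0,0],[0,0,0],[0,0,0]], twist=[[0,0,0],[0,0,0],[0,0,0],[0,0,0]], hand=45)

```text
time_s: 18.35
tcp_pos: [0.5493, 0.4052, 0.0751]
ee_rot: [-0.007, 1.0, 0.0, -0.001]
ft_force: [-0.1, 0.2, 0.7]
width: 0.0453
grasp_force: 0.0
```

Call:
servo_tool(travel=[[0,0,-60],[0,0,-120],[0,0,-150],[0,0,-150]], twist=[[0,0,0],[0,0,0],[0,0,0],[0,0,0]])

```text
time_s: 18.85
tcp_pos: [0.551, 0.4063, 0.2287]
ee_rot: [-0.007, 1.0, 0.002, 0.002]
ft_force: [-0.1, 0.1, -0.8]
width: 0.0446
grasp_force: 0.0
```

```bash
cat >> h.py <<'E'
def chil(C,im,d):
    rc=np.argwhere(d>0);P=at_depth(C,rc,d[rc[:,0],rc[:,1]])
    s=(P[:,0]>.43)&(P[:,0]<.65)&(P[:,1]>.03)&(P[:,1]<.5)&(np.abs(P[:,2]-.02)<.006)
    print("chiller",s.sum(),cv2.minAreaRect((P[s,:2]*1000).astype(np.float32)))
E
python3 - <<'E'
from h import *
s=axes()[0];print(s["tcp_pos"],yaw())
C,im,d=shot();print(box(C,im,d,"c"));chil(C,im,d)
C,im,d=shot("top1.png","top")
for k in "abc":print(k,box(C,im,d,k))
E
```

```text
[0.55102025 0.40629337 0.22866401] -3.1278831459484766
{'n': 5924, 'ridge': (548.3, 403.6, 'size', 50.2, 19.2, 'yaw', 1.1, 'z', np.float64(98.4)), 'lid': (548.5, 403.9, 'size', 89.4, 69.0, 'yaw', 1.0, 'z', np.float64(70.6))}
chiller 31523 ((550.0671997070312, 273.85125732421875), (159.75677490234375, 365.5124816894531), 0.5761289000511169)
a {'n': 726, 'ridge': (446.1, -79.2, 'size', 48.6, 20.4, 'yaw', -8.8, 'z', np.float64(79.2)), 'lid': (445.7, -79.2, 'size', 87.9, 67.3, 'yaw', -10.0, 'z', np.float64(51.7))}
b {'n': 321, 'ridge': (442.6, -239.5, 'size', 49.7, 19.4, 'yaw', 12.4, 'z', np.float64(78.7)), 'lid': (448.8, -236.6, 'size', 69.7, 59.9, 'yaw', 11.6, 'z', np.float64(51.8))}
c {'n': 726, 'ridge': (548.5, 381.7, 'size', 67.0, 48.2, 'yaw', -89.1, 'z', np.float64(99.6)), 'lid': (549.0, 406.6, 'size', 89.0, 68.5, 'yaw', 1.3, 'z', np.float64(72.3))}
```

Run:
```python
from h import *
go([.446,-.080,.17],2.978)
```

```text
travel [ 109.9 -483.6   54.7] twist [-0.    -0.002  0.177]
```

Call:
servo_tool(travel=[[110,-484,20],[110,-484,20],[110,-484,20],[110,-484,20],[110,-484,20],[110,-484,20],[110,-484,20],[110,-484,20]], twist=[[0,0,0.177],[0,0,0.177],[0,0,0.177],[0,0,0.177],[0,0,0.177],[0,0,0.177],[0,0,0.177],[0,0,0.177]])

```text
time_s: 19.95
tcp_pos: [0.4441, -0.082, 0.2033]
ee_rot: [0.082, 0.997, 0.0, -0.002]
ft_force: [0.4, -0.6, -0.1]
width: 0.0451
grasp_force: 0.0
```

Call:
servo_tool(travel=[[0,0,35],[0,0,35],[0,0,35]], twist=[[0,0,0],[0,0,0],[0,0,0]])

```text
time_s: 20.32
tcp_pos: [0.4457, -0.0798, 0.1699]
ee_rot: [0.081, 0.997, 0.0, -0.002]
ft_force: [-0.1, -0.4, -0.5]
width: 0.0454
grasp_force: 0.0
```

Run:
```python
from h import *
s=axes()[0];print(s["tcp_pos"],yaw())
C,im,d=shot("w6.png");print(box(C,im,d,"a"),box(C,im,d,"b"))
```

```text
[ 0.4456523  -0.07978835  0.16989698] 2.97922153912049
{'n': 7633, 'ridge': (443.9, -81.9, 'size', 49.2, 19.8, 'yaw', -9.9, 'z', np.float64(78.4)), 'lid': (443.8, -82.0, 'size', 88.4, 69.2, 'yaw', -9.8, 'z', np.float64(50.6))} {'n': 1902, 'ridge': (460.9, -201.3, 'size', 50.1, 14.1, 'yaw', 28.1, 'z', np.float64(74.1)), 'lid': (467.1, -191.0, 'size', 54.7, 28.1, 'yaw', 0.3, 'z', np.float64(50.7))}
```

Run:
```python
from h import *
go([.4439,-.082,.054],2.9697)
p=[.4439,-.082,.114]
go([*(F-N*.110),.114],2.197,fr=(p,2.9697))
```

```text
travel [  1.8  -2.7 116.5] twist [-0.    -0.002  0.01 ]
travel [-183.8 -120.7    0. ] twist [0.    0.    0.773]
```

Call:
servo_tool(travel=[[2,-2.5,55],[2,-2.5,95],[2,-2.5,116],[2,-2.5,116],[2,-2.5,116]], twist=[[0,0,0.01],[0,0,0.01],[0,0,0.01],[0,0,0.01],[0,0,0.01]])

```text
time_s: 21.0
tcp_pos: [0.4448, -0.0822, 0.0554]
ee_rot: [0.086, 0.996, -0.0, 0.0]
ft_force: [-0.3, 0.1, -0.5]
width: 0.0452
grasp_force: 0.0
```

Call:
servo_tool(travel=[[0,0,0],[0,0,0],[0,0,0],[0,0,0],[0,0,0]], twist=[[0,0,0],[0,0,0],[0,0,0],[0,0,0],[0,0,0]], hand=5)

```text
time_s: 21.62
tcp_pos: [0.4447, -0.0823, 0.0553]
ee_rot: [0.086, 0.996, 0.0, 0.0]
ft_force: [-0.6, 2.0, 5.5]
width: 0.018
grasp_force: 97.6
```

Call:
servo_tool(travel=[[0,0,-60],[0,0,-114],[0,0,-114]], twist=[[0,0,0],[0,0,0],[0,0,0]])

```text
time_s: 22.0
tcp_pos: [0.4468, -0.0832, 0.1722]
ee_rot: [0.087, 0.996, -0.001, 0.003]
ft_force: [-0.1, -0.2, -3.9]
width: 0.0183
grasp_force: 99.6
```

Call:
servo_tool(travel=[[-184,-121,0],[-184,-121,0],[-184,-121,0],[-184,-121,0],[-184,-121,0],[-184,-121,0]], twist=[[0,0,0.773],[0,0,0.773],[0,0,0.773],[0,0,0.773],[0,0,0.773],[0,0,0.773]])

```text
time_s: 22.75
tcp_pos: [0.6025, -0.2327, 0.166]
ee_rot: [0.455, 0.89, -0.0, -0.002]
ft_force: [-0.3, 0.6, -1.7]
width: 0.0182
grasp_force: 99.6
```

Run:
```python
from h import *
rel();go([*(F-N*.110),.057],2.197)
C,im,d=shot();print(box(C,im,d,"a"))
```

```text
dist 110.7 lat -1.7 z 166.0 yaw 2.1964 f [-0.3  0.6 -1.7]
travel [ -1.2   2.  109. ] twist [-0.003 -0.004 -0.001]
{'n': 15275, 'ridge': (601.7, -233.5, 'size', 48.3, 43.4, 'yaw', 87.6, 'z', np.float64(189.3)), 'lid': (601.9, -233.5, 'size', 89.6, 69.4, 'yaw', -54.2, 'z', np.float64(161.6))}
```

Call:
servo_tool(travel=[[-1,2,55],[-1,2,95],[-1,2,108],[-1,2,108],[-1,2,108]], twist=[[0,0,0],[0,0,0],[0,0,0],[0,0,0],[0,0,0]])

```text
time_s: 23.42
tcp_pos: [0.6075, -0.2334, 0.062]
ee_rot: [0.456, 0.89, -0.0, 0.001]
ft_force: [-0.1, -0.3, -2.6]
width: 0.0184
grasp_force: 99.2
```

Call:
servo_tool(travel=[[-25,0,0],[-45,0,0],[-54,0,0],[-58,0,0],[-60,0,0],[-60,0,0]], twist=[[0,0,0],[0,0,0],[0,0,0],[0,0,0],[0,0,0],[0,0,0]])

```text
time_s: 24.18
tcp_pos: [0.6406, -0.2809, 0.0596]
ee_rot: [0.455, 0.89, -0.0, -0.001]
ft_force: [-0.7, 3.2, -1.8]
width: 0.0183
grasp_force: 99.6
```

Call:
servo_tool(travel=[[-2,0,0],[-2,0,0]], twist=[[0,0,0],[0,0,0]])

```text
time_s: 24.42
tcp_pos: [0.6407, -0.2811, 0.0594]
ee_rot: [0.455, 0.89, 0.001, -0.003]
ft_force: [-5.1, 6.8, 1.7]
width: 0.0183
grasp_force: 100.1
```

Call:
servo_tool(travel=[[-2,0,0],[-2,0,0]], twist=[[0,0,0],[0,0,0]])

```text
time_s: 24.68
tcp_pos: [0.6408, -0.2812, 0.0593]
ee_rot: [0.455, 0.89, 0.001, -0.004]
ft_force: [-8.9, 11.5, 5.0]
width: 0.0182
grasp_force: 100.7
```

Run:
```python
from h import *
rel()
```

```text
dist 49.1 lat 0.9 z 59.3 yaw 2.1968 f [-8.9 11.5  5. ]
```

Call:
servo_tool(travel=[[30,0,0],[64,0,0],[64,0,0],[64,0,0],[64,0,0],[64,0,0],[64,0,0],[64,0,0]], twist=[[0,0,0],[0,0,-0.15],[0,0,-1.1],[0,0,-1.1],[0,0,-1.1],[0,0,-1.1],[0,0,-1.1],[0,0,-1.1]])

```text
time_s: 25.68
tcp_pos: [0.6064, -0.2334, 0.06]
ee_rot: [-0.076, 0.997, -0.0, -0.0]
ft_force: [0.7, 1.0, -2.6]
width: 0.0184
grasp_force: 99.5
```

Call:
servo_tool(travel=[[0,0,0],[0,0,0],[0,0,0],[0,0,0],[0,0,0],[0,0,0],[0,0,0],[0,0,0]], twist=[[0,0,-1.3],[0,0,-1.3],[0,0,-1.3],[0,0,-1.3],[0,0,-1.3],[0,0,-1.3],[0,0,-1.3],[0,0,-1.3]])

```text
time_s: 26.68
tcp_pos: [0.6062, -0.2332, 0.0599]
ee_rot: [-0.663, 0.749, 0.0, -0.001]
ft_force: [0.1, 0.2, -3.2]
width: 0.018
grasp_force: 99.5
```

Call:
servo_tool(travel=[[0,0,0],[0,0,0],[0,0,0],[0,0,0],[0,0,0],[0,0,0]], twist=[[0,0,-0.742],[0,0,-0.742],[0,0,-0.742],[0,0,-0.742],[0,0,-0.742],[0,0,-0.742]])

```text
time_s: 27.42
tcp_pos: [0.6061, -0.2331, 0.0598]
ee_rot: [0.889, -0.458, -0.001, 0.0]
ft_force: [-0.2, 0.1, -3.1]
width: 0.0181
grasp_force: 99.5
```

Call:
servo_tool(travel=[[25,0,0],[45,0,0],[54,0,0],[58,0,0],[60,0,0],[60,0,0]], twist=[[0,0,0],[0,0,0],[0,0,0],[0,0,0],[0,0,0],[0,0,0]])

```text
time_s: 28.18
tcp_pos: [0.6401, -0.2806, 0.0593]
ee_rot: [0.89, -0.455, -0.002, 0.0]
ft_force: [-2.0, 3.8, -1.6]
width: 0.0186
grasp_force: 99.6
```

Call:
servo_tool(travel=[[2,0,0],[2,0,0]], twist=[[0,0,0],[0,0,0]])

```text
time_s: 28.42
tcp_pos: [0.6402, -0.2807, 0.0594]
ee_rot: [0.89, -0.455, -0.003, -0.001]
ft_force: [-7.5, 8.3, 2.4]
width: 0.018
grasp_force: 100.3
```

Call:
servo_tool(travel=[[2,0,0],[2,0,0]], twist=[[0,0,0],[0,0,0]])

```text
time_s: 28.68
tcp_pos: [0.6402, -0.2808, 0.0594]
ee_rot: [0.89, -0.455, -0.005, -0.001]
ft_force: [-10.7, 12.0, 6.6]
width: 0.0183
grasp_force: 100.9
```

Run:
```python
from h import *
rel()
```

```text
dist 49.7 lat 0.7 z 59.4 yaw -0.9447 f [-10.7  12.    6.6]
```

Call:
servo_tool(travel=[[-30,0,0],[-64,0,-30],[-64,0,-90],[-64,0,-150]], twist=[[0,0,0],[0,0,0.1],[0,0,0.28],[0,0,0.45]])

```text
time_s: 29.18
tcp_pos: [0.6061, -0.2327, 0.2115]
ee_rot: [0.764, -0.645, -0.0, 0.001]
ft_force: [1.1, -0.6, -2.8]
width: 0.0179
grasp_force: 99.5
```

Call:
servo_tool(travel=[[-536,-38,0],[-536,-38,0],[-536,-38,0],[-536,-38,0],[-536,-38,0],[-536,-38,0],[-536,-38,0],[-536,-38,0]], twist=[[0,0,1.4],[0,0,1.4],[0,0,1.4],[0,0,1.4],[0,0,1.4],[0,0,1.4],[0,0,1.4],[0,0,1.4]])

```text
time_s: 30.18
tcp_pos: [0.5573, 0.2447, 0.2106]
ee_rot: [-0.169, 0.986, -0.0, 0.001]
ft_force: [0.7, 0.1, -2.3]
width: 0.018
grasp_force: 99.5
```

Run:
```python
from h import *
print(yaw(),axes()[0]["tcp_pos"]);go([.5495,.3023,.18],np.pi+.012)
```

```text
-2.801734957160764 [0.55726163 0.24468499 0.2105903 ]
travel [-11.8  56.9  30.6] twist [-0.     0.001  0.328]
```

Call:
servo_tool(travel=[[-12,57,0],[-12,57,30],[-12,57,30],[-12,57,30],[-12,57,30]], twist=[[0,0,0.328],[0,0,0.328],[0,0,0.328],[0,0,0.328],[0,0,0.328]])

```text
time_s: 30.8
tcp_pos: [0.5499, 0.3, 0.1814]
ee_rot: [-0.009, 1.0, 0.001, 0.0]
ft_force: [-0.3, 0.3, -2.7]
width: 0.0182
grasp_force: 99.6
```

Run:
```python
from h import *
print(yaw(),axes()[0]["tcp_pos"])
C,im,d=shot();print(box(C,im,d,"a"),box(C,im,d,"c"));chil(C,im,d)
go([.5495,.3023,.0765],np.pi+.012)
```

```text
-3.124032733452296 [0.54985824 0.30003931 0.18139334]
{'n': 15350, 'ridge': (548.3, 298.7, 'size', 47.9, 43.1, 'yaw', -36.9, 'z', np.float64(204.7)), 'lid': (548.9, 298.8, 'size', 89.9, 69.7, 'yaw', 0.9, 'z', np.float64(176.9))} {'n': 7717, 'ridge': (548.0, 403.6, 'size', 49.7, 20.0, 'yaw', 1.6, 'z', np.float64(98.3)), 'lid': (548.7, 403.5, 'size', 90.8, 69.7, 'yaw', 1.0, 'z', np.float64(70.6))}
chiller 29800 ((549.845458984375, 261.22796630859375), (160.4199676513672, 389.4086608886719), 0.609076976776123)
travel [  0.3   2.1 104.8] twist [0.001 0.    0.005]
```

Run:
```python
from h import *
C,im,d=shot("w7.png")
rc=np.argwhere(d>0);P=at_depth(C,rc,d[rc[:,0],rc[:,1]]);h=cv2.cvtColor(im,cv2.COLOR_RGB2HSV)[rc[:,0],rc[:,1]]
s=(np.abs(P[:,2]-.02)<.005)&(h[:,1]<70)&(h[:,2]>50)&(h[:,2]<125)&(P[:,1]>.14)&(P[:,1]<.262)&(P[:,0]>.49)&(P[:,0]<.61)
g=np.round(P[s,:2]*1000/2).astype(int);print(s.sum())
for ax in(0,1):
    u,c=np.unique(g[:,ax],return_counts=True);print((u*2).tolist(),c.tolist())
```

```text
851
[506, 508, 510, 512, 514, 516, 518, 520, 522, 524, 526, 528, 530, 544, 546, 560, 562, 564, 574, 576, 578, 580, 582, 584, 586, 588, 590, 592, 594, 596, 598, 606, 608, 610] [16, 17, 16, 22, 24, 23, 21, 30, 29, 37, 34, 34, 8, 1, 1, 1, 1, 1, 2, 53, 78, 68, 85, 84, 44, 26, 20, 22, 21, 21, 5, 2, 3, 1]
[162, 164, 166, 168, 170, 172, 174, 176, 178, 180, 182, 184, 186, 188, 190, 192, 194, 196, 198, 200, 202, 204, 206, 208, 210, 212, 214, 216, 218, 220, 222, 224, 226, 228, 230, 232, 234, 236, 238] [1, 23, 42, 42, 36, 31, 28, 31, 34, 25, 22, 16, 19, 26, 22, 28, 29, 33, 30, 33, 37, 39, 37, 15, 6, 6, 6, 6, 16, 27, 30, 31, 20, 13, 1, 2, 2, 2, 4]
```

View pics/w7.png

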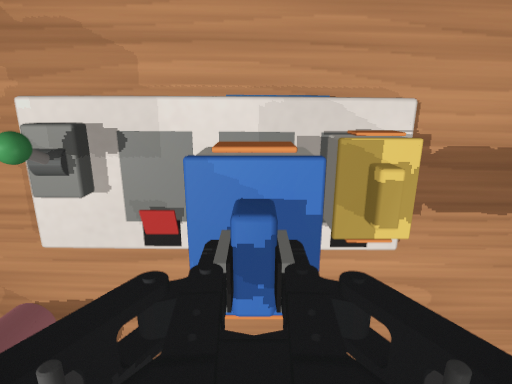

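The blue box is over bay 2, with bay 2's grey strip showing at columns 219–295 (row 137) and bay 1 at columns 122–193 (row 170). Yellow sits in bay 3 with its lever hidden beneath it. I'll convert those edges to positions.

Run:
```python
from h import *
C=cam("wrist")
im=cv2.imread("pics/w7.png",0).astype(int)
for r in(140,170,205): print(r,im[r,112:132].tolist(),im[r,184:202].tolist())
print(im[137,210:226].tolist(),im[137,288:304].tolist())
for a in([170,121.5],[170,192.5],[205,124],[205,192.5],[137,219],[137,295],[130,155],[222,155]):print(a,at_z(C,a,.02)[0].round(4))
```

```text
140 [136, 136, 136, 136, 131, 106, 73, 73, 73, 73, 73, 74, 73, 73, 73, 107, 126, 126, 126, 126] [129, 129, 128, 129, 129, 129, 128, 128, 177, 215, 217, 216, 217, 217, 217, 216, 217, 217]
170 [215, 216, 215, 215, 215, 214, 214, 214, 186, 136, 133, 132, 132, 132, 132, 132, 132, 132, 131, 132] [99, 102, 108, 107, 107, 107, 108, 107, 107, 106, 107, 107, 107, 106, 107, 106, 107, 107]
205 [211, 210, 211, 211, 211, 212, 212, 212, 211, 211, 211, 210, 177, 128, 127, 127, 128, 124, 122, 122] [124, 115, 99, 102, 106, 105, 105, 105, 105, 105, 104, 105, 105, 104, 105, 105, 105, 104]
[217, 217, 217, 217, 217, 217, 216, 217, 216, 127, 126, 126, 127, 126, 126, 126] [115, 114, 114, 115, 114, 117, 151, 203, 199, 142, 142, 143, 142, 142, 142, 141]
[170, 121.5] [0.5438 0.1658 0.02  ]
[170, 192.5] [0.5427 0.2375 0.02  ]
[205, 124] [0.5809 0.1647 0.02  ]
[205, 192.5] [0.5797 0.2361 0.02  ]
[137, 219] [0.5095 0.2645 0.02  ]
[137, 295] [0.5083 0.3387 0.02  ]
[130, 155] [0.5037 0.2024 0.02  ]
[222, 155] [0.5992 0.1958 0.02  ]
```

Call:
servo_tool(travel=[[-1,2.5,50],[-1,2.5,80],[-1,2.5,94],[-1,2.5,101],[-1,2.5,105.5],[-1,2.5,105.5]], twist=[[0,0,0.003],[0,0,0.003],[0,0,0.003],[0,0,0.003],[0,0,0.003],[0,0,0.003]])

```text
time_s: 31.65
tcp_pos: [0.5505, 0.3036, 0.0756]
ee_rot: [-0.007, 1.0, 0.001, 0.0]
ft_force: [-0.0, 1.0, -3.1]
width: 0.0182
grasp_force: 99.6
```

Call:
servo_tool(travel=[[0,0,0],[0,0,0],[0,0,0],[0,0,0]], twist=[[0,0,0],[0,0,0],[0,0,0],[0,0,0]], hand=45)

```text
time_s: 32.15
tcp_pos: [0.5497, 0.3031, 0.0746]
ee_rot: [-0.007, 1.0, 0.0, -0.001]
ft_force: [0.7, 0.5, -0.0]
width: 0.0452
grasp_force: 0.0
```

Call:
servo_tool(travel=[[0,0,-60],[0,0,-120],[0,0,-150],[0,0,-150]], twist=[[0,0,0],[0,0,0],[0,0,0],[0,0,0]])

```text
time_s: 32.65
tcp_pos: [0.5515, 0.304, 0.2278]
ee_rot: [-0.007, 1.0, 0.001, 0.002]
ft_force: [-0.8, 0.6, -0.1]
width: 0.0451
grasp_force: 0.0
```

Run:
```python
from h import *
s=axes()[0];print(s["tcp_pos"],yaw())
C,im,d=shot();print(box(C,im,d,"a"),box(C,im,d,"c"));chil(C,im,d)
C,im,d=shot("top2.png","top")
for k in "ab":print(k,box(C,im,d,k))
```

```text
[0.55152148 0.30401259 0.22781452] -3.1268574376075797
{'n': 5983, 'ridge': (549.7, 303.1, 'size', 49.6, 19.6, 'yaw', 0.4, 'z', np.float64(98.4)), 'lid': (549.4, 302.7, 'size', 88.2, 69.1, 'yaw', 0.8, 'z', np.float64(70.6))} {'n': 5793, 'ridge': (548.2, 403.8, 'size', 50.2, 20.7, 'yaw', 2.1, 'z', np.float64(98.3)), 'lid': (548.4, 403.4, 'size', 89.4, 69.4, 'yaw', 0.9, 'z', np.float64(70.6))}
chiller 27821 ((550.149658203125, 261.2440185546875), (160.458740234375, 389.02947998046875), 0.8241299986839294)
a {'n': 652}
b {'n': 324, 'ridge': (466.0, -204.6, 'size', 49.1, 20.1, 'yaw', 14.2, 'z', np.float64(78.9)), 'lid': (471.4, -204.2, 'size', 70.6, 58.8, 'yaw', 11.7, 'z', np.float64(51.2))}
```

Run:
```python
from h import *
go([.465,-.207,.20],3.38)
```

```text
travel [  92.1 -508.7   24.2] twist [ 0.    -0.002 -0.224]
```

Call:
servo_tool(travel=[[92,-509,20],[92,-509,20],[92,-509,20],[92,-509,20],[92,-509,20],[92,-509,20],[92,-509,20],[92,-509,20]], twist=[[0,0,-0.224],[0,0,-0.224],[0,0,-0.224],[0,0,-0.224],[0,0,-0.224],[0,0,-0.224],[0,0,-0.224],[0,0,-0.224]])

```text
time_s: 33.75
tcp_pos: [0.4664, -0.1913, 0.2034]
ee_rot: [-0.119, 0.993, 0.001, -0.002]
ft_force: [0.2, 0.0, -0.0]
width: 0.0451
grasp_force: 0.0
```

Call:
servo_tool(travel=[[0,-18,38],[0,-18,38],[0,-18,38]], twist=[[0,0,0],[0,0,0],[0,0,0]])

```text
time_s: 34.12
tcp_pos: [0.4716, -0.2064, 0.1667]
ee_rot: [-0.119, 0.993, 0.001, -0.002]
ft_force: [0.8, -0.1, -0.0]
width: 0.0451
grasp_force: 0.0
```

Run:
```python
from h import *
s=axes()[0];print(s["tcp_pos"],yaw())
C,im,d=shot();r=box(C,im,d,"b");print(r)
x,y,a=r["lid"][0]/1e3,r["lid"][1]/1e3,np.radians(r["lid"][6])+np.pi
go([x,y,.054],a)
go([*(F-N*.110),.168],2.197,fr=([x,y,.168],a));go([*(F-N*.110),.168],a-.9,fr=([x,y,.168],a))
```

```text
[ 0.47164285 -0.20644207  0.1666572 ] -2.902429337524364
{'n': 1191, 'ridge': (459.3, -202.5, 'size', 49.2, 17.3, 'yaw', 34.3, 'z', np.float64(76.7)), 'lid': (460.9, -193.2, 'size', 60.1, 29.6, 'yaw', 30.1, 'z', np.float64(50.6))}
travel [  7.8  15.5 113.5] twist [ 0.001 -0.002 -0.285]
travel [-104.4 -105.9    0. ] twist [0.   0.   1.47]
travel [-104.4 -105.9    0. ] twist [0.  0.  0.9]
```

Run:
```python
from h import *
C,im,d=shot("w8.png")
h=cv2.cvtColor(im,cv2.COLOR_RGB2HSV);print(h[170,200:330:12].tolist())
```

```text
[[13, 130, 167], [13, 130, 171], [66, 124, 162], [66, 124, 162], [66, 122, 174], [66, 125, 170], [66, 132, 122], [66, 132, 126], [13, 137, 132], [12, 135, 134], [13, 128, 184]]
```

View pics/w8.png

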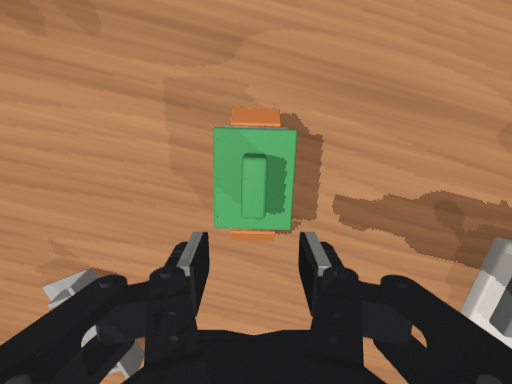

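The green box is whole and upright at (255,180). My saturation threshold was too strict, so I'll re-measure.

```bash
sed -i 's/>130)/>95)/' h.py
python3 - <<'E'
from h import *
C,im,d=shot();r=box(C,im,d,"b");print(r)
x,y,a=r["lid"][0]/1e3,r["lid"][1]/1e3,np.radians(r["lid"][6])+np.pi
go([x,y,.054],a);print(a)
go([*(F-N*.110),.168],2.197,fr=([x,y,.168],a))
E
```

```text
{'n': 8019, 'ridge': (465.2, -209.2, 'size', 49.6, 19.9, 'yaw', 11.7, 'z', np.float64(78.3)), 'lid': (465.1, -209.3, 'size', 89.3, 69.8, 'yaw', 11.9, 'z', np.float64(50.6))}
travel [  8.2  -0.8 114.1] twist [-0.    -0.001  0.033]
3.3492868345771183
travel [-131.5  -51.3    0. ] twist [0.    0.    1.152]
```

Call:
servo_tool(travel=[[8,-1,50],[8,-1,90],[8,-1,112.5],[8,-1,112.5],[8,-1,112.5]], twist=[[0,0,0.033],[0,0,0.033],[0,0,0.033],[0,0,0.033],[0,0,0.033]])

```text
time_s: 34.9
tcp_pos: [0.4658, -0.2102, 0.0561]
ee_rot: [-0.103, 0.995, -0.0, 0.0]
ft_force: [0.4, 0.1, 0.4]
width: 0.0447
grasp_force: 0.0
```

Call:
servo_tool(travel=[[0,0,0],[0,0,0],[0,0,0],[0,0,0],[0,0,0]], twist=[[0,0,0],[0,0,0],[0,0,0],[0,0,0],[0,0,0]], hand=5)

```text
time_s: 35.52
tcp_pos: [0.4656, -0.2101, 0.0559]
ee_rot: [-0.103, 0.995, 0.0, 0.0]
ft_force: [-1.2, 3.3, 5.6]
width: 0.0182
grasp_force: 97.7
```

Call:
servo_tool(travel=[[0,0,-55],[-131,-51,-55],[-131,-51,-55],[-131,-51,-55],[-131,-51,-55],[-131,-51,-55],[-131,-51,-55],[-131,-51,-55]], twist=[[0,0,0],[0,0,1.152],[0,0,1.152],[0,0,1.152],[0,0,1.152],[0,0,1.152],[0,0,1.152],[0,0,1.152]])

```text
time_s: 36.52
tcp_pos: [0.6028, -0.2333, 0.1089]
ee_rot: [0.456, 0.89, -0.001, -0.001]
ft_force: [0.8, -0.1, -4.5]
width: 0.0184
grasp_force: 99.4
```

Run:
```python
from h import *
rel();go([*(F-N*.110),.058],2.197)
C,im,d=shot();print(box(C,im,d,"b"))
```

```text
dist 110.1 lat -1.8 z 108.9 yaw 2.1957 f [ 0.8 -0.1 -4.5]
travel [-0.2  1.9 50.9] twist [-0.002 -0.002 -0.001]
{'n': 15206, 'ridge': (602.5, -234.4, 'size', 47.7, 44.0, 'yaw', 86.2, 'z', np.float64(131.7)), 'lid': (602.5, -234.6, 'size', 89.5, 69.9, 'yaw', -54.4, 'z', np.float64(104.0))}
```

Call:
servo_tool(travel=[[0,1,35],[0,1,49],[0,1,49],[0,1,49]], twist=[[0,0,0],[0,0,0],[0,0,0],[0,0,0]])

```text
time_s: 37.08
tcp_pos: [0.6047, -0.2331, 0.0614]
ee_rot: [0.455, 0.89, -0.0, -0.0]
ft_force: [0.4, 0.7, -4.0]
width: 0.0182
grasp_force: 99.2
```

Call:
servo_tool(travel=[[-25,0,0],[-45,0,0],[-54,0,0],[-58,0,0],[-60,0,0],[-60,0,0]], twist=[[0,0,0],[0,0,0],[0,0,0],[0,0,0],[0,0,0],[0,0,0]])

```text
time_s: 37.83
tcp_pos: [0.639, -0.2811, 0.0604]
ee_rot: [0.456, 0.89, -0.0, -0.001]
ft_force: [-0.1, -0.6, -2.7]
width: 0.0179
grasp_force: 99.5
```

Call:
servo_tool(travel=[[-2,0,0],[-2,0,0]], twist=[[0,0,0],[0,0,0]])

```text
time_s: 38.08
tcp_pos: [0.6391, -0.2813, 0.0602]
ee_rot: [0.455, 0.89, 0.0, -0.002]
ft_force: [-4.8, 5.9, -0.3]
width: 0.0182
grasp_force: 100.0
```

Call:
servo_tool(travel=[[-2,0,0],[-2,0,0]], twist=[[0,0,0],[0,0,0]])

```text
time_s: 38.33
tcp_pos: [0.6392, -0.2814, 0.0601]
ee_rot: [0.455, 0.89, 0.001, -0.004]
ft_force: [-7.6, 9.3, 2.5]
width: 0.018
grasp_force: 100.5
```

Run:
```python
from h import *
rel()
```

```text
dist 49.9 lat -0.5 z 60.1 yaw 2.1966 f [-7.6  9.3  2.5]
```

Call:
servo_tool(travel=[[30,0,0],[64,0,0],[64,0,0],[64,0,0],[64,0,0],[64,0,0],[64,0,0],[64,0,0]], twist=[[0,0,0],[0,0,-0.15],[0,0,-1.1],[0,0,-1.1],[0,0,-1.1],[0,0,-1.1],[0,0,-1.1],[0,0,-1.1]])

```text
time_s: 39.33
tcp_pos: [0.6043, -0.2329, 0.0606]
ee_rot: [-0.076, 0.997, -0.0, -0.001]
ft_force: [0.2, -0.4, -3.4]
width: 0.0182
grasp_force: 99.4
```

Call:
servo_tool(travel=[[0,0,0],[0,0,0],[0,0,0],[0,0,0],[0,0,0],[0,0,0],[0,0,0],[0,0,0]], twist=[[0,0,-1.3],[0,0,-1.3],[0,0,-1.3],[0,0,-1.3],[0,0,-1.3],[0,0,-1.3],[0,0,-1.3],[0,0,-1.3]])

```text
time_s: 40.33
tcp_pos: [0.6042, -0.2329, 0.0605]
ee_rot: [-0.663, 0.749, 0.0, -0.001]
ft_force: [0.9, -0.1, -3.4]
width: 0.0183
grasp_force: 99.4
```

Call:
servo_tool(travel=[[0,0,0],[0,0,0],[0,0,0],[0,0,0],[0,0,0],[0,0,0]], twist=[[0,0,-0.742],[0,0,-0.742],[0,0,-0.742],[0,0,-0.742],[0,0,-0.742],[0,0,-0.742]])

```text
time_s: 41.08
tcp_pos: [0.6042, -0.2328, 0.0605]
ee_rot: [0.889, -0.458, -0.001, 0.0]
ft_force: [-0.2, -0.1, -3.8]
width: 0.018
grasp_force: 99.4
```

Call:
servo_tool(travel=[[25,0,0],[45,0,0],[54,0,0],[58,0,0],[60,0,0],[60,0,0]], twist=[[0,0,0],[0,0,0],[0,0,0],[0,0,0],[0,0,0],[0,0,0]])

```text
time_s: 41.82
tcp_pos: [0.6389, -0.2812, 0.0603]
ee_rot: [0.89, -0.456, -0.001, 0.0]
ft_force: [0.3, 0.4, -4.2]
width: 0.018
grasp_force: 99.5
```

Call:
servo_tool(travel=[[2,0,0],[2,0,0]], twist=[[0,0,0],[0,0,0]])

```text
time_s: 42.08
tcp_pos: [0.6395, -0.2819, 0.0603]
ee_rot: [0.89, -0.455, -0.002, -0.0]
ft_force: [-2.9, 3.2, -1.9]
width: 0.0181
grasp_force: 99.8
```

Call:
servo_tool(travel=[[2,0,0],[2,0,0]], twist=[[0,0,0],[0,0,0]])

```text
time_s: 42.32
tcp_pos: [0.6396, -0.282, 0.0602]
ee_rot: [0.89, -0.455, -0.003, -0.001]
ft_force: [-6.3, 7.8, 1.8]
width: 0.0179
grasp_force: 100.2
```

Run:
```python
from h import *
rel()
```

```text
dist 49.1 lat -0.5 z 60.2 yaw -0.945 f [-6.3  7.8  1.8]
```

Call:
servo_tool(travel=[[-30,0,0],[-64,0,-30],[-64,0,-90],[-64,0,-150]], twist=[[0,0,0],[0,0,0.1],[0,0,0.28],[0,0,0.45]])

```text
time_s: 42.82
tcp_pos: [0.604, -0.2323, 0.212]
ee_rot: [0.765, -0.645, -0.001, 0.001]
ft_force: [1.6, -1.6, -3.6]
width: 0.018
grasp_force: 99.4
```

Call:
servo_tool(travel=[[-436,-22,0],[-436,-22,0],[-436,-22,0],[-436,-22,0],[-436,-22,0],[-436,-22,0],[-436,-22,0],[-436,-22,0]], twist=[[0,0,1.45],[0,0,1.45],[0,0,1.45],[0,0,1.45],[0,0,1.45],[0,0,1.45],[0,0,1.45],[0,0,1.45]])

```text
time_s: 43.82
tcp_pos: [0.5499, 0.2037, 0.211]
ee_rot: [-0.155, 0.988, 0.001, 0.0]
ft_force: [0.8, -0.4, -3.9]
width: 0.0184
grasp_force: 99.5
```

Run:
```python
from h import *
print(yaw(),axes()[0]["tcp_pos"]);go([.551,.2015,.19],np.pi+.012)
```

```text
-2.8303957037147853 [0.54987128 0.20369287 0.211044  ]
travel [-0.4 -2.5 21. ] twist [0.001 0.    0.299]
```

Call:
servo_tool(travel=[[0,-2,20],[0,-2,20],[0,-2,20],[0,-2,20]], twist=[[0,0,0.3],[0,0,0.3],[0,0,0.3],[0,0,0.3]])

```text
time_s: 44.32
tcp_pos: [0.5512, 0.1985, 0.1911]
ee_rot: [-0.008, 1.0, 0.0, -0.0]
ft_force: [-0.5, 0.0, -4.2]
width: 0.0181
grasp_force: 99.4
```

Run:
```python
from h import *
print(yaw(),axes()[0]["tcp_pos"])
C,im,d=shot();print(box(C,im,d,"b"),box(C,im,d,"a"));chil(C,im,d)
go([.551,.2015,.077],np.pi+.012)
```

```text
-3.1260110437396316 [0.55117379 0.19853663 0.1911286 ]
{'n': 15195, 'ridge': (549.3, 194.0, 'size', 51.1, 43.2, 'yaw', -23.5, 'z', np.float64(214.0)), 'lid': (550.8, 197.6, 'size', 89.7, 69.7, 'yaw', 1.0, 'z', np.float64(186.1))} {'n': 7601, 'ridge': (549.8, 302.2, 'size', 50.1, 19.8, 'yaw', 0.9, 'z', np.float64(98.3)), 'lid': (549.5, 302.5, 'size', 89.0, 70.1, 'yaw', 1.1, 'z', np.float64(70.6))}
chiller 20680 ((550.062744140625, 260.9834899902344), (160.67340087890625, 389.6484375), 0.7186201214790344)
travel [  0.    2.9 114.1] twist [ 0.    -0.     0.003]
```

Call:
servo_tool(travel=[[0,2.5,55],[0,2.5,88],[0,2.5,102],[0,2.5,110],[0,2.5,114.5],[0,2.5,114.5]], twist=[[0,0,0.003],[0,0,0.003],[0,0,0.003],[0,0,0.003],[0,0,0.003],[0,0,0.003]])

```text
time_s: 45.12
tcp_pos: [0.5513, 0.2013, 0.077]
ee_rot: [-0.005, 1.0, 0.0, -0.0]
ft_force: [0.6, -0.6, -3.2]
width: 0.018
grasp_force: 99.4
```

Call:
servo_tool(travel=[[0,0,0],[0,0,0],[0,0,0],[0,0,0]], twist=[[0,0,0],[0,0,0],[0,0,0],[0,0,0]], hand=45)

```text
time_s: 45.62
tcp_pos: [0.5507, 0.2011, 0.0764]
ee_rot: [-0.005, 1.0, 0.0, -0.001]
ft_force: [-0.1, 0.6, 0.2]
width: 0.0452
grasp_force: 0.0
```

Call:
servo_tool(travel=[[0,0,-60],[0,0,-120],[0,0,-150],[0,0,-150]], twist=[[0,0,0],[0,0,0],[0,0,0],[0,0,0]])

```text
time_s: 46.12
tcp_pos: [0.5526, 0.2016, 0.2293]
ee_rot: [-0.005, 1.0, 0.001, 0.002]
ft_force: [0.6, -0.4, -0.2]
width: 0.0443
grasp_force: 0.0
```

Run:
```python
from h import *
print(yaw(),axes()[0]["tcp_pos"])
C,im,d=shot("w9.png");chil(C,im,d)
for k in "abc": print(k,box(C,im,d,k))
h=cv2.cvtColor(im,cv2.COLOR_RGB2HSV)
P=cloud(C,im,d,(h[...,0]>50)&(h[...,0]<80)&(h[...,1]>95));s=(P[:,1]<.15);print("ball",P[s].mean(0),P[s].min(0),P[s].max(0))
```

```text
-3.1307106353456553 [0.55259872 0.20163311 0.22933218]
chiller 21579 ((550.9215087890625, 261.03607177734375), (162.79782104492188, 389.6606140136719), 0.7522618770599365)
a {'n': 5973, 'ridge': (549.3, 302.7, 'size', 49.1, 20.8, 'yaw', 1.4, 'z', np.float64(98.3)), 'lid': (550.1, 302.3, 'size', 89.7, 69.6, 'yaw', 0.9, 'z', np.float64(70.6))}
b {'n': 5957, 'ridge': (551.1, 200.5, 'size', 49.2, 19.8, 'yaw', 0.6, 'z', np.float64(98.4)), 'lid': (550.8, 200.4, 'size', 88.5, 69.4, 'yaw', 0.6, 'z', np.float64(70.6))}
c {'n': 5040, 'ridge': (548.3, 403.2, 'size', 50.7, 20.1, 'yaw', -0.2, 'z', np.float64(98.3)), 'lid': (548.8, 403.1, 'size', 91.1, 70.2, 'yaw', 0.7, 'z', np.float64(70.5))}
ball [0.51264794 0.11375703 0.09662279] [0.50126484 0.10103999 0.08446284] [0.5253181  0.12383856 0.10209658]
```

View pics/w9.png

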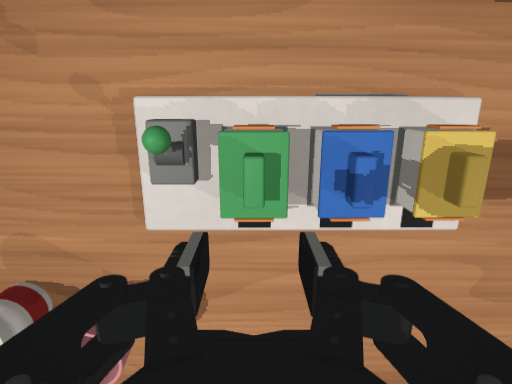

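All three boxes sit upright in their bays with clips flat, at lid height 70.6 mm (flush) and levers pressed, and the ball is at (156,140). Next I'll push the toggle to the rear with closed fingers.

Call:
servo_tool(travel=[[40,-45,0],[80,-90,0],[80,-90,60],[80,-90,110],[80,-90,153],[80,-90,153],[80,-90,153]], twist=[[0,0,0],[0,0,0],[0,0,0],[0,0,0],[0,0,0],[0,0,0],[0,0,0]], hand=0, grip_force=20)

```text
time_s: 47.05
tcp_pos: [0.4716, 0.1102, 0.0738]
ee_rot: [-0.005, 1.0, 0.0, -0.001]
ft_force: [0.1, -0.1, 0.2]
width: -0.0001
grasp_force: 0.0
```

Call:
servo_tool(travel=[[-15,0,0],[-30,0,0],[-42,0,0],[-52,0,0],[-58,0,0],[-58,0,0]], twist=[[0,0,0],[0,0,0],[0,0,0],[0,0,0],[0,0,0],[0,0,0]])

```text
time_s: 47.8
tcp_pos: [0.53, 0.1107, 0.0729]
ee_rot: [-0.005, 1.0, -0.0, -0.001]
ft_force: [0.2, -0.9, -0.5]
width: -0.0002
grasp_force: 0.0
```

Call:
servo_tool(travel=[[-4,0,0],[-4,0,0]], twist=[[0,0,0],[0,0,0]])

```text
time_s: 48.05
tcp_pos: [0.533, 0.1106, 0.0728]
ee_rot: [-0.005, 1.0, -0.0, -0.001]
ft_force: [-1.5, 0.8, -1.5]
width: -0.0002
grasp_force: 0.8
```

Not at the stop yet, so I'll push a little further until the force rises.

Call:
servo_tool(travel=[[-4,0,0],[-4,0,0]], twist=[[0,0,0],[0,0,0]])

```text
time_s: 48.3
tcp_pos: [0.5334, 0.1107, 0.0723]
ee_rot: [-0.006, 1.0, 0.0, -0.004]
ft_force: [-11.5, 0.1, 5.8]
width: 0.0001
grasp_force: 5.8
```

Call:
servo_tool(travel=[[-3,0,0],[-3,0,0]], twist=[[0,0,0],[0,0,0]])

```text
time_s: 48.55
tcp_pos: [0.5335, 0.1107, 0.0721]
ee_rot: [-0.006, 1.0, 0.0, -0.007]
ft_force: [-19.1, -0.6, 13.2]
width: -0.0003
grasp_force: 9.9
```

At the stop (19 N, no further motion). I'll back off, rise and check everything.

Call:
servo_tool(travel=[[25,0,0],[65,0,0],[65,0,-60],[65,0,-120],[65,0,-170],[65,0,-170]], twist=[[0,0,0],[0,0,0],[0,0,0],[0,0,0],[0,0,0],[0,0,0]])

```text
time_s: 49.3
tcp_pos: [0.479, 0.1109, 0.2481]
ee_rot: [-0.006, 1.0, 0.001, 0.004]
ft_force: [0.0, -0.4, -0.6]
width: 0.0001
grasp_force: 0.0
```

Call:
servo_tool(travel=[[-70,90,0],[-70,90,0],[-70,90,0],[-70,90,0]], twist=[[0,0,0],[0,0,0],[0,0,0],[0,0,0]])

```text
time_s: 49.8
tcp_pos: [0.5441, 0.2006, 0.242]
ee_rot: [-0.006, 1.0, -0.0, -0.002]
ft_force: [0.3, 0.5, 0.6]
width: 0.0
grasp_force: 0.0
```

Run:
```python
from h import *
print(yaw(),axes()[0]["tcp_pos"])
C,im,d=shot("w10.png");chil(C,im,d)
for k in "abc": print(k,box(C,im,d,k))
h=cv2.cvtColor(im,cv2.COLOR_RGB2HSV)
P=cloud(C,im,d,(h[...,0]>50)&(h[...,0]<80)&(h[...,1]>95));s=(P[:,1]<.15);print("ball",P[s].mean(0),P[s].min(0),P[s].max(0))
C,im,d=shot("scene1.png","scene")
for t in("tumbler","vitamin_jar","water_bottle"):
    for o in ctrl.place_of("scene",t)[:1]:print(t,at_z(C,o["point"],0).round(3))
```

```text
-3.130349033296459 [0.54406562 0.20055656 0.24200192]
chiller 19535 ((549.89501953125, 260.6246337890625), (161.13458251953125, 390.2156982421875), 0.3597204089164734)
a {'n': 5432, 'ridge': (549.8, 303.0, 'size', 49.7, 21.1, 'yaw', 0.8, 'z', np.float64(98.3)), 'lid': (549.9, 302.5, 'size', 89.0, 69.9, 'yaw', 0.7, 'z', np.float64(70.6))}
b {'n': 5398, 'ridge': (550.9, 200.7, 'size', 49.1, 19.8, 'yaw', 0.3, 'z', np.float64(98.4)), 'lid': (551.2, 200.5, 'size', 88.9, 69.2, 'yaw', 0.6, 'z', np.float64(70.6))}
c {'n': 4805, 'ridge': (547.6, 403.4, 'size', 49.0, 21.2, 'yaw', 0.8, 'z', np.float64(98.4)), 'lid': (548.0, 403.0, 'size', 89.7, 70.3, 'yaw', 0.1, 'z', np.float64(70.5))}
ball [0.55389612 0.11386409 0.09419218] [0.54381035 0.10131468 0.08286509] [0.56619078 0.12455049 0.10052774]
tumbler [[0.736 0.038 0.   ]]
vitamin_jar [[ 0.746 -0.111  0.   ]]
water_bottle [[0.337 0.444 0.   ]]
```

View pics/w10.png

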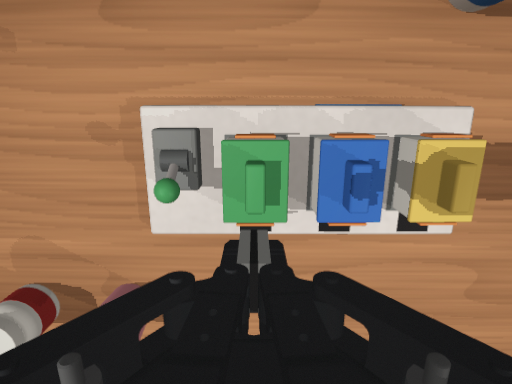

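The toggle now leans to the rear (167,190), all three boxes are docked with clips flat, and the bystanders stand where they were.

```bash
python3 -c "from plant import ctrl;print(ctrl.hand_in())"
```

```text
the job is handed in; nothing more can be done
None
```

All three boxes were clipped at both ends on the bracket and docked upright in their own bays with the levers held down; the switch was then pushed fully on, the bottle, tumbler and jar stand where they were, and the job is handed in with no verdict returned.

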